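# Put the piled sharpening stones into their holders

## Task

The sharpening stones are piled up on the bench. Take the pile apart and set each stone in the holder made for its size and shape, flat on the cork bed in the middle of the holder: the three bars lengthwise between the end stops, the disc in the round recess. The stones are brittle, so keep them level and lower them right down before letting go, and leave the oil bottle and the chisel as they are.

Things in the scene. Friction and masses are not known exactly. Their poses are not given: they have to be found in the camera images.
- stone_long: Longest sharpening stone, a plain flat-faced bar 200 x 50 x 25 mm (length x width x thickness), dark grey lower half and light grey upper half like the others; about 0.55 kg; it lies on the bench at the bottom of the pile. Origin: centre of its underside; x along its length, y across its width, z up.
- stone_middle: Middle-sized sharpening stone, a plain flat-faced bar 150 x 50 x 25 mm (length x width x thickness), dark grey lower half and light grey upper half like the others; about 0.4 kg; it lies on the longest stone. Origin: centre of its underside; x along its length, y across its width, z up.
- stone_short: Shortest bar-shaped sharpening stone, a plain flat-faced bar 110 x 45 x 22 mm (length x width x thickness), dark grey lower half and light grey upper half like the others; about 0.24 kg; it lies on the middle-sized stone. Origin: centre of its underside; x along its length, y across its width, z up.
- stone_round: Round sharpening stone, a flat disc 60 mm in diameter and 30 mm thick, two-tone grey like the others, about 0.18 kg; it lies on top of the pile, whose stones lie a little off-centre and turned to one another. Origin: centre of its underside; z up; its turn about z does not matter.
- holder_long: Holder for the longest stone, fixed to the bench: wooden board 262 x 80 mm, flat cork bed 18 mm above the bench between two dark wooden end stops, 218 mm apart (9 mm to spare at each end of the stone), rising 11 mm above the bed; long sides open. Origin: centre of the board's underside, at bench level; x along it from stop to stop, y across, z up.
- holder_middle: Holder for the middle-sized stone, fixed to the bench: wooden board 212 x 80 mm, flat cork bed 18 mm above the bench between two dark wooden end stops, 168 mm apart (9 mm to spare at each end of the stone), rising 11 mm above the bed; long sides open. Origin: centre of the board's underside, at bench level; x along it from stop to stop, y across, z up.
- holder_short: Holder for the shortest bar-shaped stone, fixed to the bench: wooden board 172 x 75 mm, flat cork bed 18 mm above the bench between two dark wooden end stops, 128 mm apart (9 mm to spare at each end of the stone), rising 11 mm above the bed; long sides open. Origin: centre of the board's underside, at bench level; x along it from stop to stop, y across, z up.
- holder_round: Holder for the round stone, fixed to the bench: square wooden block 118 x 118 mm, 24 mm high, with a round cork-floored recess 78 mm in diameter and 6 mm deep in the middle of its top (recess floor 18 mm above the bench). Origin: centre of the block's underside at bench level; x and y along its sides, z up.
- oil_bottle: Bystander: upright amber bottle of honing oil, 48 mm in diameter, 130 mm tall, standing beyond the holders on the robot's left. Origin: centre of its underside, z up.
- chisel: Bystander: bench chisel lying flat on the bench beyond the holders, 260 mm long, 26 mm thick at the wooden handle, steel blade 25 mm wide. Origin: on the bench under the point where handle and blade meet; x along it towards the cutting edge.
There are look-alikes about, which are no part of the job. Leave any green look-alike of the stone_short alone.

How it is judged:
By the outcome, as a careful person would: the job done as asked, in the order asked, and still so for the second after the job is handed in, with the robot touching nothing.
It also fails if it takes over 125 s, if anything falls off the work surface, if the arm or the gripper's body presses on something with over 40 N, if the wrist force passes 120 N, or if a joint passes its speed limit or range.

## Robot

A 7-joint arm with a two-finger parallel gripper is mounted at the origin on the work surface. World frame = base frame: x ahead of the robot, y to its left, z up, the work surface at z = 0. Lengths are in m, angles in rad, forces in N, time in s.
With the tool pointing down it reaches from about 0.4 to 0.925 m from the base axis. Payload 4.1 kg.
Tool frame: the origin (TCP) lies where the fingers leave the gripper's body, on its centre line; the fingertips stand 73 mm ahead of it and the grasp point (between the pads) lies 54 mm ahead of it (arm.nose_length is the distance from the TCP to the fingertips, in m); x points along the fingers, y is the direction in which the jaws open and shut, and the axes are right-handed (so a half turn about x gives the same grasp; the last joint's range is limited). The gripper opens to 85 mm and grips with 20 to 120 N. Pads are 22 mm wide; open, the fingers measure 114 mm over their backs; the gripper's body (76 mm by 85 mm) begins 54 mm behind the grasp point. The pads swing forward as they close: fully open they stand 13 mm farther back than shut.
Start: joints at [1.041, 0.398, 0.045, 1.537, -0.019, 1.207, -0.051], TCP at [0.271, -0.591, 0.304] pointing down, gripper open.
Joint ranges: [-2.82, 2.82], [-0.49, 2.23], [-1.37, 1.46], [0, 2.46], [-1.36, 4.5], [0.23, 2], [-2.94, 2.94]. Speed limits (rad/s): [2.57, 2.57, 3.14, 3.14, 3.14, 3.14, 3.14].

## Interface

Orientations are given as [roll, pitch, yaw] about the fixed x, y, z axes, in that order (R = Rz(yaw) Ry(pitch) Rx(roll)).
In Python, from plant import arm gives the robot as it stands.
- The arm moves only by the shell command python3 -m inch 'ROWS' [OPENING] [FORCE]. ROWS is JSON, a list of rows, each an object with "linear": the shift along the world's x, y, z in m, a list of three; "turn": the turn, a rotation vector about the world's x, y, z in degrees, a list of three. A call has 1 to 5 rows; each row is the pose to reach, as a shift and turn from the pose measured when the call began; what a row does not reach only later rows make up. A row lasts 1/8 s, in which the tool goes at most 62.5 mm and 10.7 degrees, less where a joint would pass 70% of its speed; a pose out of reach is approached as far as the arm can. A call with a gripper value outside its range is refused whole. OPENING is the finger opening in m, from 0 to 0.0854, set as the call begins (- or left out, the last holds). The fingers move at their own pace and stop on an object; FORCE is the grip in N (left out, the last holds). Time passes only in rows, so rows that repeat a pose let the fingers close. It gives the time, the measured TCP pose, the force and the opening at its end, in the units of the state.
- arm.get_obs(): the state, without advancing time (a new reading comes with each control period).
- arm.snapshot(name): name is "scene" or "top" or "wrist"; returns the picture (400x640x3 uint8, blue, green, red); there is no depth.
- arm.camera_model(name): a dict with "vfov" (degrees; the focal length in pixels is half the picture's height over the tangent of half this angle, whatever the lens; pixels are square), "cx", "cy" (the principal point, pixels), "D" ([k1, k2, p1, p2, k3] as OpenCV has them; the pictures are not rectified), "position" and "attitude" of the camera in the world; the wrist camera has in their place "T_tool_cam" (4x4, takes a point from camera to tool coordinates, whose origin is the TCP and whose axes are the tool frame's). Camera axes: x right, y up, looking along -z (the intrinsics and any distortion apply to the point x, -y, -z); pixel columns grow to the right and rows downward; lengths in m; the calibration is good to about 2 mm. A picture is of the moment at which its call begins: read the wrist's pose just before it. camera_model takes no time and is no camera call.
- arm.finish_job(): hands the job in, once; it reports no verdict.
The state is a dict: "time": time; "joint_positions": joint angles; "qd": joint speeds; "joint_efforts": joint torques, N m; "tcp_pos": TCP position; "tool_rot": TCP orientation; "force": force on the tool from outside, world axes, zero at the start; "wrist_torque": the same for the moment, N m; "width": finger opening in m.
Only numpy, scipy, OpenCV 4.12 (cv2) and the standard library are available. Lean on these libraries where they do the work, as an engineer would, in place of code of your own. Each camera call takes 0.05 s, during which the arm holds its last target.

## Working session

There is one attempt and no reset: what is moved stays moved. The work goes in short steps, Python scripts to look and compute and a shell command to move; the robot and the scene stay as the last step left them, time stands still between calls to the robot, and variables do not carry over. Pictures are saved under pics/ and viewed, and the job is handed in when it is done.

```bash
ls; mkdir -p pics; python3 - <<'E'
from plant import arm
import cv2
o=arm.get_obs();print(o)
for n in("scene","top","wrist"):
    cv2.imwrite(f"pics/{n}0.png",arm.snapshot(n));print(n,arm.camera_model(n))
E
```

```text
pics
{'time': 0.0, 'joint_positions': array([ 1.04097809,  0.3991876 ,  0.04504654,  1.53788458, -0.01871056,
        1.20687452, -0.05071553]), 'qd': array([-0.0015311 ,  0.00078635,  0.00117158,  0.00154343,  0.0005381 ,
        0.00134935,  0.00161941]), 'joint_efforts': array([ 2.03591558e-04, -4.75120425e+01,  1.36431042e+00, -2.54217964e+01,
        1.14767341e-02,  9.63013794e-03, -3.71996032e-05]), 'tcp_pos': array([ 0.27126955, -0.5901505 ,  0.30286437]), 'tool_rot': array([-1.50400185,  1.56886405,  2.06849006]), 'force': array([-0.3978888 ,  0.73221349,  0.48562217]), 'wrist_torque': array([ 0.02311659,  0.01400491, -0.01240308]), 'width': 0.08501266762215819}
scene {'vfov': 54.234369125465605, 'cx': 317.09731452915804, 'cy': 202.19642096905707, 'D': array([-0.0506905,  0.       ,  0.       ,  0.       ,  0.       ]), 'position': array([ 1.28336403, -0.18590799,  0.98710694]), 'attitude': array([ 0.67059262, -0.00379429,  1.29299573])}
top {'vfov': 50.55992469932874, 'cx': 320.4052567405981, 'cy': 205.286501397768, 'D': array([-0.03362322,  0.        ,  0.        ,  0.        ,  0.        ]), 'position': array([0.44029376, 0.00624144, 1.09555479]), 'attitude': array([ 0.12950489, -0.00737328, -1.55301917])}
wrist {'vfov': 58.69749259651338, 'cx': 315.9197065965424, 'cy': 198.79458908667613, 'D': array([0.02753874, 0.        , 0.        , 0.        , 0.        ]), 'T_tool_cam': array([[ 1.00641485e-03,  2.82667202e-01, -9.59217514e-01,
        -7.08452438e-02],
       [ 9.99999367e-01,  1.98939945e-04,  1.10782799e-03,
        -1.32188602e-04],
       [ 5.03973316e-04, -9.59218022e-01, -2.82666823e-01,
        -7.17260209e-02],
       [ 0.00000000e+00,  0.00000000e+00,  0.00000000e+00,
         1.00000000e+00]])}
```

View pics/top0.png

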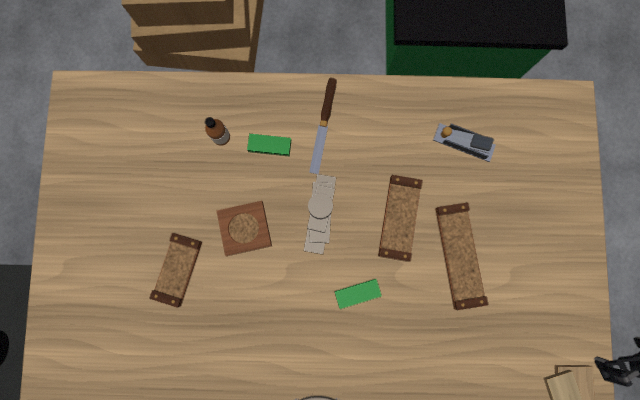

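View pics/scene0.png

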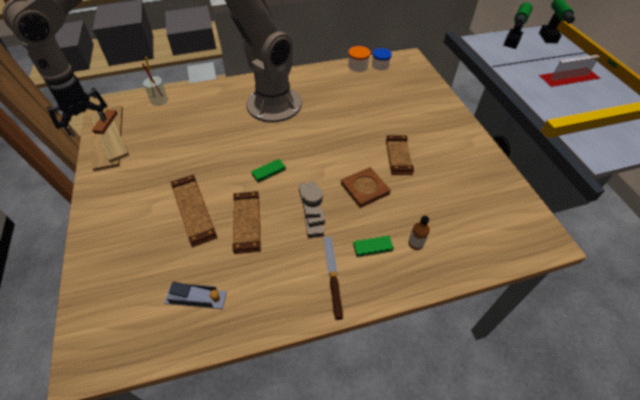

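View pics/wrist0.png

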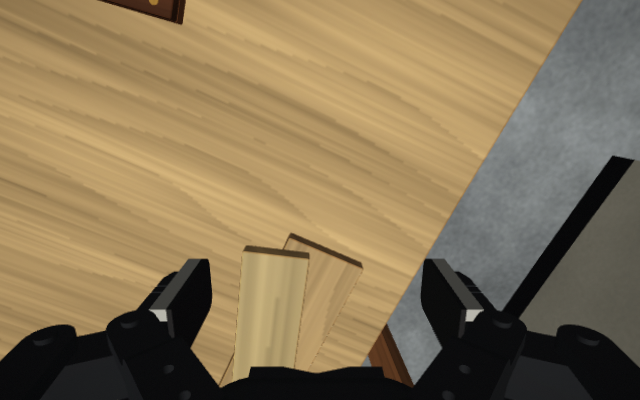

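```bash
cat > h.py <<'E'
import numpy as np,cv2
from scipy.spatial.transform import Rotation as R
from plant import arm
def cam(name,obs=None):
    m=arm.camera_model(name)
    f=200/np.tan(np.radians(m['vfov'])/2)
    K=np.array([[f,0,m['cx']],[0,f,m['cy']],[0,0,1.]])
    if name=='wrist':
        o=obs or arm.get_obs(); T=np.eye(4);T[:3,:3]=R.from_euler('xyz',o['tool_rot']).as_matrix();T[:3,3]=o['tcp_pos']
        T=T@m['T_tool_cam']
    else:
        T=np.eye(4);T[:3,:3]=R.from_euler('xyz',m['attitude']).as_matrix();T[:3,3]=m['position']
    return K,m['D'],T
def p2w(c,uv,z):
    K,D,T=c
    u=cv2.undistortPoints(np.array(uv,float).reshape(-1,1,2),K,D).reshape(-1,2)
    d=np.c_[u[:,0],-u[:,1],-np.ones(len(u))]@T[:3,:3].T
    return T[:3,3]+d*((z-T[2,3])/d[:,2])[:,None]
def w2p(c,P):
    K,D,T=c
    q=(np.atleast_2d(P)-T[:3,3])@T[:3,:3]
    q=q*[1,-1,-1]
    return cv2.projectPoints(q,np.zeros(3),np.zeros(3),K,D)[0].reshape(-1,2)
def box(c,img,x,y,yaw,L,W,z0,z1,col=(0,0,255)):
    a=np.radians(yaw);r=np.array([[np.cos(a),-np.sin(a)],[np.sin(a),np.cos(a)]])
    q=np.array([[L,W],[-L,W],[-L,-W],[L,-W]])/2@r.T+[x,y]
    for z in(z0,z1):
        p=w2p(c,np.c_[q,np.full(4,z)]);cv2.polylines(img,[np.round(p*16).astype(int)],True,col,1,cv2.LINE_AA,4)
def crop(img,x0,y0,x1,y1,s,name):
    cv2.imwrite(name,cv2.resize(img[y0:y1,x0:x1],None,fx=s,fy=s,interpolation=cv2.INTER_CUBIC))
def tool():
    o=arm.get_obs();M=R.from_euler('xyz',o['tool_rot']).as_matrix()
    print('t',round(o['time'],2),'tcp',o['tcp_pos'].round(4),'x',M[:,0].round(3),'y',M[:,1].round(3),'jawdir deg',np.degrees(np.arctan2(M[1,1],M[0,1])).round(2),'w',round(o['width'],4),'F',o['force'].round(1),'q',o['joint_positions'].round(2))
E
python3 - <<'E'
from h import *
tool()
i=cv2.imread('pics/top0.png')
crop(i,280,160,360,270,5,'pics/c1.png')
crop(i,140,160,500,320,2,'pics/c2.png')
c=cam('top');print(p2w(c,[[320,205],[244,229],[176,270],[400,219],[462,257],[269,145],[357,293],[320,80]],.02).round(3))
E
```

```text
t 0.15 tcp [ 0.2713 -0.5903  0.3031] x [-0.001  0.001 -1.   ] y [ 0.418 -0.909 -0.001] jawdir deg -65.31 w 0.0853 F [-0.7 -0.6  0.4] q [ 1.04  0.4   0.05  1.54 -0.02  1.21 -0.05]
[[ 0.581  0.002  0.02 ]
 [ 0.516  0.194  0.02 ]
 [ 0.409  0.361  0.02 ]
 [ 0.549 -0.203  0.02 ]
 [ 0.455 -0.361  0.02 ]
 [ 0.737  0.138  0.02 ]
 [ 0.361 -0.095  0.02 ]
 [ 0.918  0.008  0.02 ]]
```

View pics/c1.png

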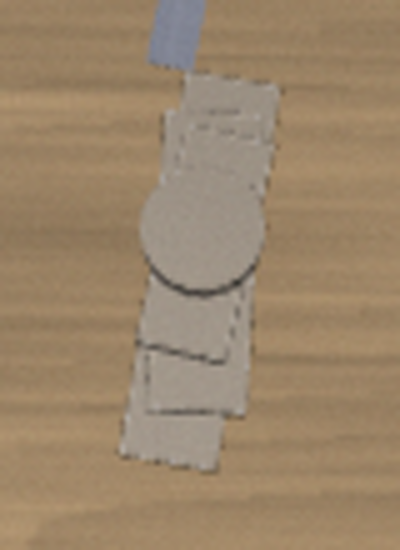

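View pics/c2.png

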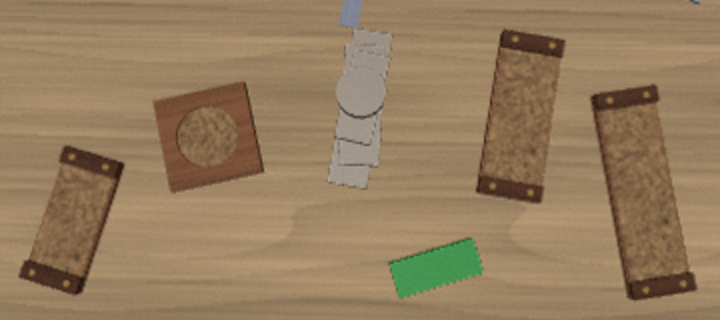

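```bash
python3 -m inch '[{"linear":[0.028,0.053,0],"turn":[0,0,-3.5]},{"linear":[0.056,0.106,0],"turn":[0,0,-7]},{"linear":[0.084,0.159,0],"turn":[0,0,-10.5]},{"linear":[0.112,0.212,0],"turn":[0,0,-14]},{"linear":[0.14,0.265,0],"turn":[0,0,-17.5]}]' && python3 -m inch '[{"linear":[0.028,0.053,0],"turn":[0,0,-3.5]},{"linear":[0.056,0.106,0],"turn":[0,0,-7]},{"linear":[0.084,0.159,0],"turn":[0,0,-10.5]},{"linear":[0.112,0.212,0],"turn":[0,0,-14]},{"linear":[0.14,0.265,0],"turn":[0,0,-17.5]}]'; python3 -c "
from h import *;tool()"
```

```text
time: 0.78
tcp_pos: [0.4119, -0.3233, 0.303]
tool_rot: [-1.52, 1.569, 1.745]
force: [-0.1, -1.1, 0.1]
width: 0.0856
time: 1.4
tcp_pos: [0.5524, -0.0567, 0.3029]
tool_rot: [-1.615, 1.57, 1.342]
force: [1.0, -1.1, 0.2]
width: 0.0852
t 1.4 tcp [ 0.5524 -0.0567  0.3029] x [ 0.     0.001 -1.   ] y [-0.183 -0.983 -0.001] jawdir deg -100.56 w 0.0852 F [ 1.  -1.1  0.2] q [ 0.23  0.24 -0.24  1.76  0.06  1.15 -1.78]
```

```bash
python3 -m inch '[{"linear":[0.015,0.03,0.03],"turn":[0,0,0]},{"linear":[0.028,0.057,0.05],"turn":[0,0,0]},{"linear":[0.028,0.057,0.05],"turn":[0,0,0]}]'; python3 -c "
from h import *;tool();o=arm.get_obs();i=arm.snapshot('wrist');cv2.imwrite('pics/w1.png',i);np.save('w1.npy',np.r_[o['tcp_pos'],o['tool_rot']])"
```

```text
time: 1.78
tcp_pos: [0.5816, 0.0035, 0.3544]
tool_rot: [-2.286, 1.566, 0.676]
force: [0.6, -0.3, 0.6]
width: 0.0853
t 1.77 tcp [0.5816 0.0035 0.3544] x [ 0.004  0.003 -1.   ] y [-0.178 -0.984 -0.003] jawdir deg -100.27 w 0.0853 F [ 0.6 -0.3  0.6] q [ 0.14  0.25 -0.27  1.63  0.07  1.27 -1.89]
```

View pics/w1.png

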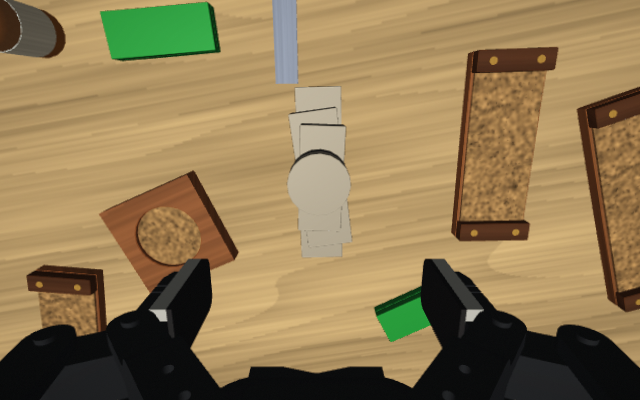

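```bash
python3 -c "
from h import *
i=cv2.imread('pics/w1.png');crop(i,270,75,370,175,6,'pics/c3.png');crop(i,270,165,370,265,6,'pics/c4.png')"
```

```text
(no output)
```

View pics/c3.png

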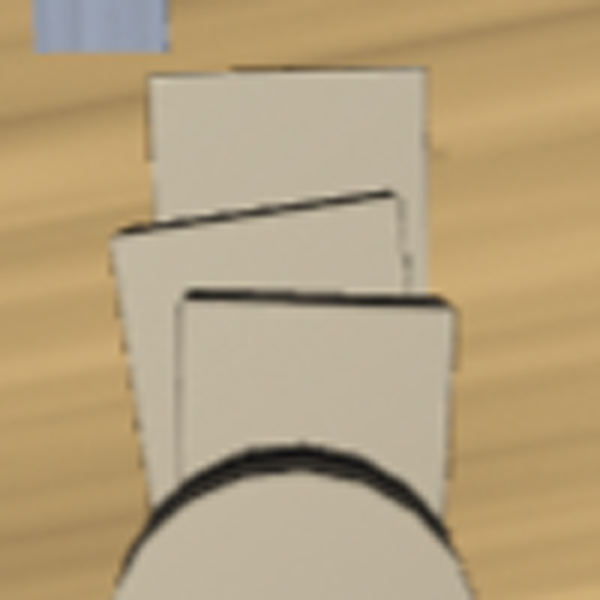

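View pics/c4.png

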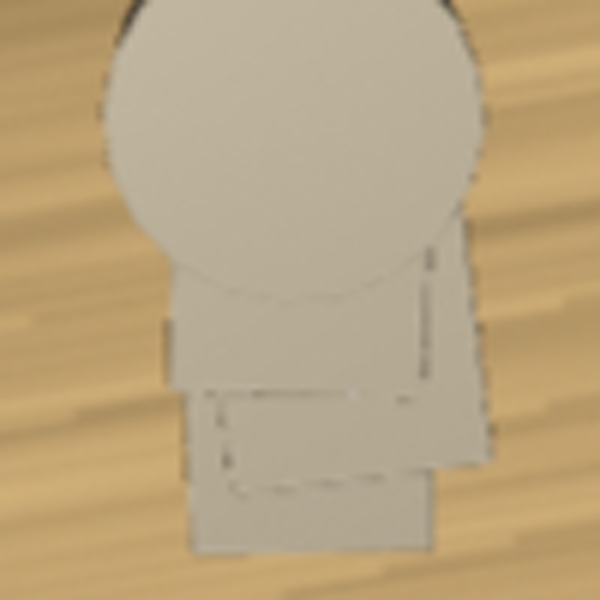

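```bash
cat > fit.py <<'E'
from h import *
from scipy.optimize import least_squares
def camw(npy):
    v=np.load(npy);return cam('wrist',dict(tcp_pos=v[:3],tool_rot=v[3:]))
def fit(c,uv,L,W,z):
    # uv: corners in order far-left, far-right, near-right, near-left (far=+x, left=+y)
    P=p2w(c,uv,z)[:,:2]
    q=np.array([[L,W],[L,-W],[-L,-W],[-L,W]])/2
    def f(v):
        a=v[2];r=np.array([[np.cos(a),-np.sin(a)],[np.sin(a),np.cos(a)]]);return (q@r.T+v[:2]-P).ravel()
    d=P[0]+P[1]-P[2]-P[3]
    s=least_squares(f,[*P.mean(0),np.arctan2(d[1],d[0])])
    return s.x[0],s.x[1],np.degrees(s.x[2]),np.abs(s.fun).max()
E
python3 - <<'E'
from fit import *
c=camw('w1.npy');i=cv2.imread('pics/w1.png')
for n,uv,L,W,z,h in [('long',[(295,87.5),(340.8,86.3),(342,256.7),(302.2,256.7)],.2,.05,.025,.025),
 ('mid',[(289.2,114.2),(335.3,107.5),(351.7,241.7),(308.7,246.7)],.15,.05,.05,.025),
 ('short',[(301.3,124.5),(345.3,126.3),(340.3,232),(298.3,229.7)],.11,.045,.072,.022)]:
    x,y,a,e=fit(c,uv,L,W,z);print(n,np.round([x,y,a,e],4));box(c,i,x,y,a,L,W,z,z)
print('round',p2w(c,[[319,184.3],[287.2,184],[350.8,184],[319,153.7],[319,215]],.102).round(4))
crop(i,270,75,370,265,4,'pics/c5.png')
crop(i,440,30,640,310,2.2,'pics/c6.png')
crop(i,20,160,250,340,3,'pics/c7.png')
E
```

```text
long [ 5.6110e-01  3.9000e-03 -8.7608e+00  9.0000e-04]
mid [ 5.6270e-01  2.1000e-03 -2.5695e+00  1.2000e-03]
short [ 5.68800e-01  1.70000e-03 -1.22939e+01  1.10000e-03]
round [[ 0.5725  0.0035  0.102 ]
 [ 0.5781  0.0327  0.102 ]
 [ 0.5675 -0.0259  0.102 ]
 [ 0.6008 -0.0016  0.102 ]
 [ 0.5427  0.0088  0.102 ]]
```

View pics/c5.png

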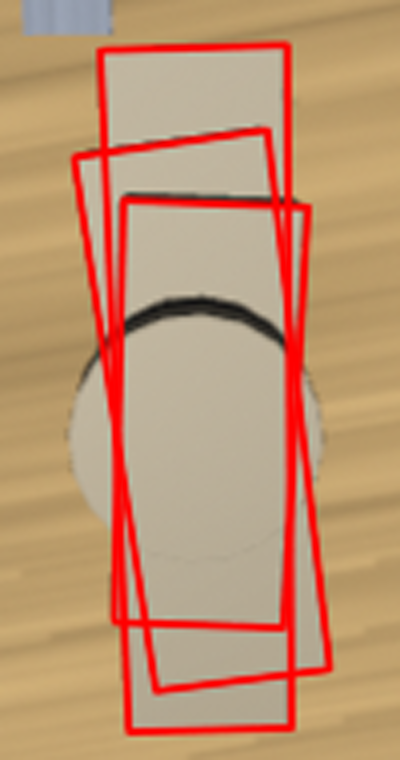

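View pics/c7.png

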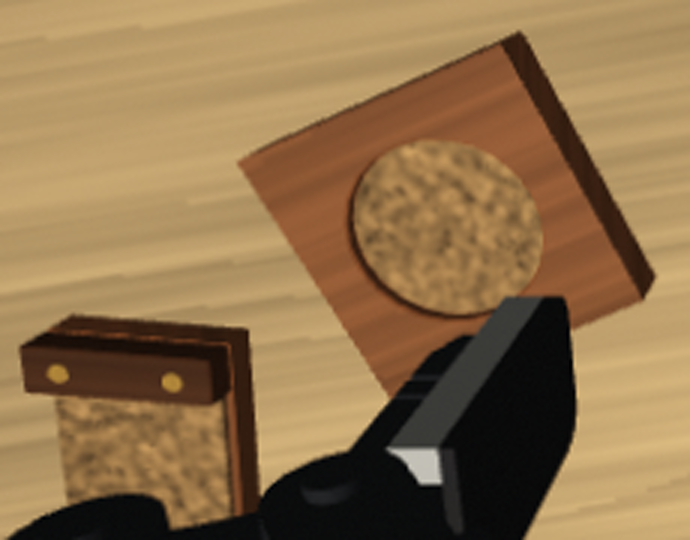

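View pics/c6.png

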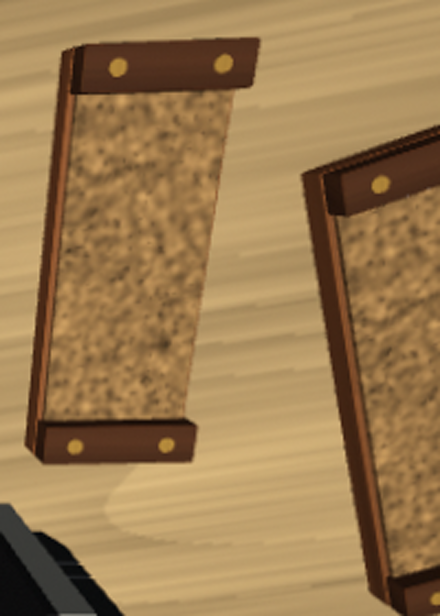

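```bash
python3 - <<'E'
from fit import *
c=camw('w1.npy')
s=lambda p,k,o:[(a/k+o[0],b/k+o[1]) for a,b in p]
uv=s([(84,45),(260,38),(193,461),(42,463)],2.2,(440,30))
P=p2w(c,uv,.029);print(P.round(4), np.linalg.norm(P-np.roll(P,1,0),axis=1).round(4))
print('mid',np.round(fit(c,uv,.212,.074,.029),4))
uv=s([(240,162),(502,42),(642,298),(441,230),(447,227)],3,(20,160))
P=p2w(c,uv,.024);print(P.round(4));d=P[1]-P[2];print(np.linalg.norm(d),np.linalg.norm(P[0]-P[1]),np.degrees(np.arctan2(d[1],d[0])))
i=cv2.imread('pics/top0.png')
crop(i,140,225,210,315,6,'pics/c8.png');crop(i,425,195,500,315,5,'pics/c9.png')
E
```

```text
[[ 0.6644 -0.1788  0.029 ]
 [ 0.6521 -0.2575  0.029 ]
 [ 0.4441 -0.2253  0.029 ]
 [ 0.4569 -0.1461  0.029 ]] [0.2101 0.0797 0.2105 0.0802]
mid [ 5.5440e-01 -2.0190e-01 -8.9077e+00  3.2000e-03]
[[0.5637 0.2677 0.024 ]
 [0.5922 0.1534 0.024 ]
 [0.4781 0.1268 0.024 ]
 [0.5218 0.199  0.024 ]
 [0.5226 0.1963 0.024 ]]
0.1172493368887334 0.11779611830201893 13.144247717677045
```

View pics/c8.png

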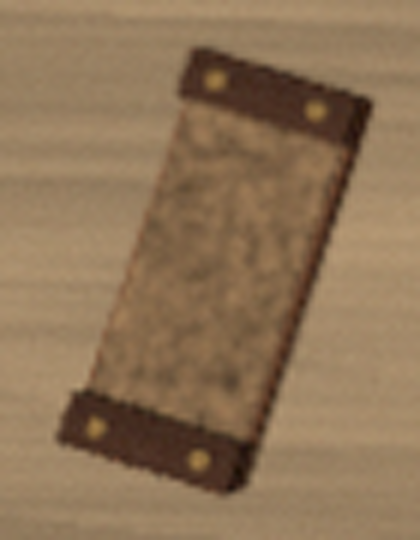

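View pics/c9.png

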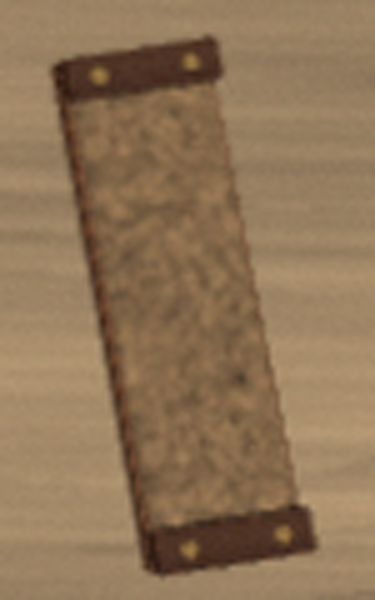

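```bash
python3 - <<'E'
from fit import *
c=cam('top');i=cv2.imread('pics/top0.png')
s=lambda p,k,o:[(a/k+o[0],b/k+o[1]) for a,b in p]
for n,uv,L,W in [('short',s([(198,47),(354,98),(230,492),(60,440)],6,(140,225)),.172,.075),('long',s([(72,65),(218,40),(315,547),(157,572)],5,(425,195)),.262,.08),]:
    P=p2w(c,uv,.029);print(np.linalg.norm(P-np.roll(P,1,0),axis=1).round(4))
    x,y,a,e=fit(c,uv,L,W,.029);print(n,np.round([x,y,a,e],4));box(c,i,x,y,a,L,W,.029,.029)
box(c,i,.5544,-.2019,-8.91,.212,.08,.029,.029)
box(c,i,.522,.197,13.1,.118,.118,.024,.024)
box(c,i,.5611,.0039,-8.76,.2,.05,.025,.025)
crop(i,140,165,500,315,2.2,'pics/c10.png')
E
```

```text
[0.1703 0.0699 0.1684 0.0744]
short [ 4.10700e-01  3.60600e-01 -1.55769e+01  3.10000e-03]
[0.2556 0.0769 0.2575 0.0807]
long [ 4.5850e-01 -3.6060e-01  9.1469e+00  3.4000e-03]
```

View pics/c10.png

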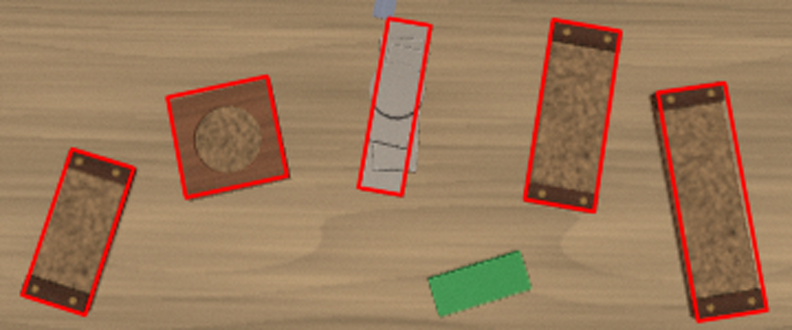

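```bash
python3 -m inch '[{"linear":[-0.005,0,-0.05],"turn":[0,0,0]},{"linear":[-0.01,0,-0.1],"turn":[0,0,0]},{"linear":[-0.01,0,-0.14],"turn":[0,0,0]},{"linear":[-0.01,0,-0.15],"turn":[0,0,0]}]' 0.0854 40; python3 -c "
from h import *;tool();i=arm.snapshot('wrist');cv2.imwrite('pics/w2.png',i)"
```

```text
time: 2.33
tcp_pos: [0.5676, -0.001, 0.1995]
tool_rot: [0.22, 1.564, -3.106]
force: [0.5, -1.0, 0.8]
width: 0.0855
t 2.33 tcp [ 0.5676 -0.001   0.1995] x [-0.007 -0.    -1.   ] y [-0.183 -0.983  0.002] jawdir deg -100.56 w 0.0855 F [ 0.5 -1.   0.8] q [ 0.14  0.37 -0.26  1.84  0.11  0.96 -1.93]
```

View pics/w2.png

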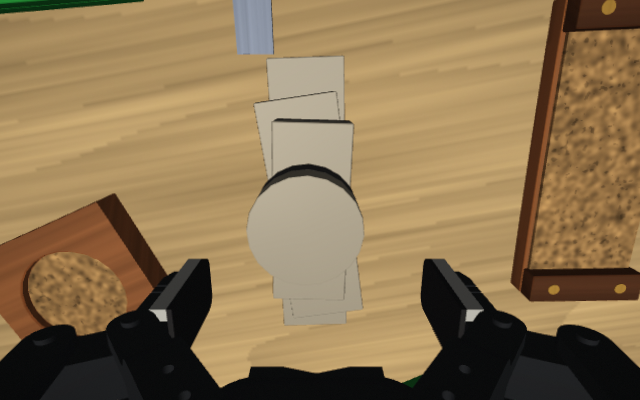

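```bash
python3 -m inch '[{"linear":[0,0,0],"turn":[0,0,0]},{"linear":[0,0,0],"turn":[0,0,0]}]'; python3 -c "
from h import *;tool();i=arm.snapshot('wrist');cv2.imwrite('pics/w3.png',i);crop(i,220,100,400,330,2.6,'pics/c11.png');o=arm.get_obs();np.save('w3.npy',np.r_[o['tcp_pos'],o['tool_rot']])"
```

```text
time: 2.62
tcp_pos: [0.5693, -0.001, 0.2015]
tool_rot: [0.219, 1.568, -3.108]
force: [-0.5, 0.0, 0.2]
width: 0.0855
t 2.62 tcp [ 0.5693 -0.001   0.2015] x [-0.003 -0.    -1.   ] y [-0.184 -0.983  0.001] jawdir deg -100.59 w 0.0855 F [-0.5  0.   0.2] q [ 0.14  0.36 -0.26  1.84  0.11  0.96 -1.93]
```

View pics/c11.png

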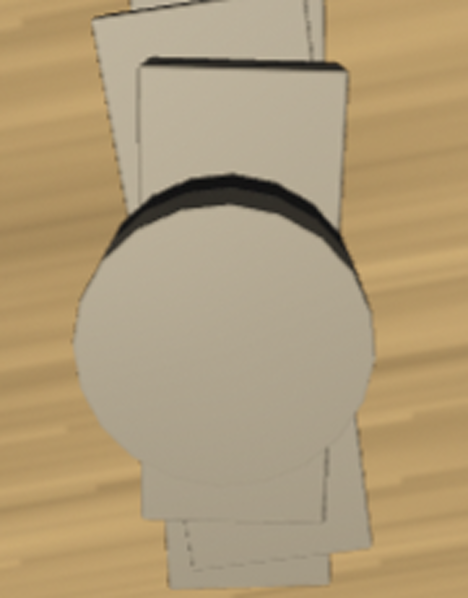

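```bash
python3 -c "
from fit import *
c=camw('w3.npy');P=p2w(c,[(306.5,232.7),(248.8,232.7),(364.2,232.7),(306.5,178),(306.5,287.3)],.102);print(P.round(4),P[1:].mean(0), (P[1]+P[2])/2,(P[3]+P[4])/2)
s=lambda p,k,o:[(a/k+o[0],b/k+o[1]) for a,b in p]
print(fit(c,s([(140,66),(347,70),(325,522),(142,518)],2.6,(220,100)),.11,.045,.072))"
```

```text
[[ 0.5731  0.0036  0.102 ]
 [ 0.5786  0.0327  0.102 ]
 [ 0.5677 -0.0255  0.102 ]
 [ 0.6014 -0.0019  0.102 ]
 [ 0.5422  0.0096  0.102 ]] [0.57247573 0.00372147 0.102     ] [0.57314759 0.00358772 0.102     ] [0.57180387 0.00385523 0.102     ]
(np.float64(0.5691804296447753), np.float64(0.002038005821045823), np.float64(-11.969850778058413), np.float64(0.00048043830530845183))
```

```bash
python3 -m inch '[{"linear":[0.003,0.005,-0.02],"turn":[0,0,0]},{"linear":[0.003,0.005,-0.04],"turn":[0,0,0]},{"linear":[0.003,0.005,-0.054],"turn":[0,0,0]},{"linear":[0.003,0.005,-0.054],"turn":[0,0,0]}]' && python3 -m inch '[{"linear":[0,0,0],"turn":[0,0,0]},{"linear":[0,0,0],"turn":[0,0,0]},{"linear":[0,0,0],"turn":[0,0,0]},{"linear":[0,0,0],"turn":[0,0,0]}]' 0.04 40; python3 -c "
from h import *;tool();i=arm.snapshot('wrist');cv2.imwrite('pics/w4.png',i)"
```

```text
time: 3.18
tcp_pos: [0.5715, 0.0044, 0.146]
tool_rot: [0.18, 1.565, 3.137]
force: [-0.0, 0.5, 0.1]
width: 0.0856
time: 3.68
tcp_pos: [0.572, 0.0044, 0.1468]
tool_rot: [0.16, 1.567, 3.117]
force: [-0.6, -0.3, 2.9]
width: 0.0587
t 3.67 tcp [0.572  0.0044 0.1468] x [-0.004  0.    -1.   ] y [-0.183 -0.983  0.001] jawdir deg -100.56 w 0.0587 F [-0.6 -0.3  2.9] q [ 0.12  0.44 -0.25  1.87  0.14  0.85 -1.96]
```

View pics/w4.png

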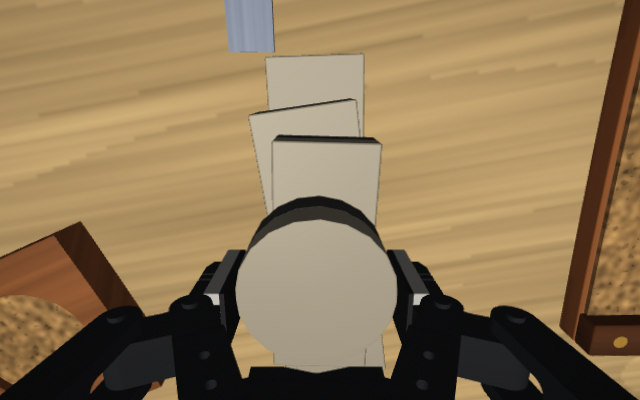

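```bash
python3 -c "
from h import *;c=cam('wrist');print(p2w(c,[(317,285),(236,283),(397,283),(317,208)],.102).round(4))"
python3 -m inch '[{"linear":[0,0,0.02],"turn":[0,0,0]},{"linear":[0,0,0.05],"turn":[0,0,0]},{"linear":[-0.01,0.04,0.055],"turn":[0,0,0]},{"linear":[-0.025,0.1,0.055],"turn":[0,0,0]},{"linear":[-0.04,0.155,0.055],"turn":[0,0,0]}]' && python3 -m inch '[{"linear":[-0.01,0.038,0],"turn":[0,0,0]},{"linear":[-0.01,0.038,0],"turn":[0,0,0]},{"linear":[-0.01,0.038,0],"turn":[0,0,0]}]';python3 -c "
from h import *;tool();i=arm.snapshot('wrist');cv2.imwrite('pics/w5.png',i)"
```

```text
[[ 0.5766  0.0033  0.102 ]
 [ 0.5828  0.032   0.102 ]
 [ 0.5721 -0.0254  0.102 ]
 [ 0.6056 -0.0021  0.102 ]]
time: 4.35
tcp_pos: [0.531, 0.1609, 0.2013]
tool_rot: [0.157, 1.566, 3.114]
force: [0.2, 0.7, -2.7]
width: 0.0588
time: 4.72
tcp_pos: [0.5207, 0.1979, 0.2006]
tool_rot: [0.409, 1.565, -2.918]
force: [0.8, -1.3, -1.6]
width: 0.0587
t 4.72 tcp [0.5207 0.1979 0.2006] x [-0.006 -0.001 -1.   ] y [-0.184 -0.983  0.002] jawdir deg -100.6 w 0.0587 F [ 0.8 -1.3 -1.6] q [-0.16  0.35 -0.34  1.86  0.14  0.96 -2.32]
```

View pics/w5.png

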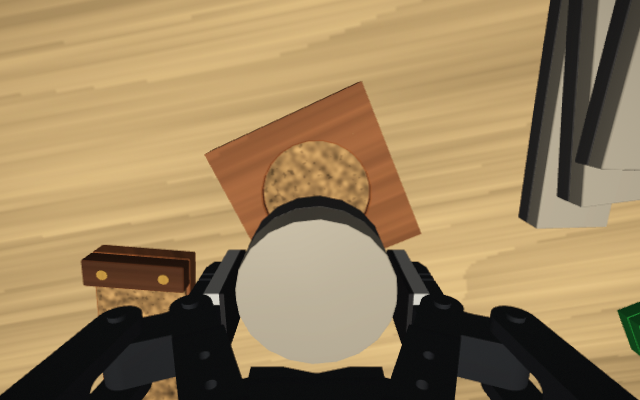

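```bash
python3 -m inch '[{"linear":[-0.001,0,-0.04],"turn":[0,0,0]},{"linear":[-0.001,0,-0.08],"turn":[0,0,0]},{"linear":[-0.001,0,-0.1],"turn":[0,0,0]},{"linear":[-0.001,0,-0.103],"turn":[0,0,0]},{"linear":[-0.001,0,-0.103],"turn":[0,0,0]}]';python3 -c "
from h import *;tool();i=arm.snapshot('wrist');cv2.imwrite('pics/w6.png',i)"
```

```text
time: 5.4
tcp_pos: [0.5208, 0.1965, 0.0982]
tool_rot: [0.467, 1.566, -2.863]
force: [-0.2, -0.8, -1.4]
width: 0.0588
t 5.4 tcp [0.5208 0.1965 0.0982] x [-0.005 -0.001 -1.   ] y [-0.187 -0.982  0.002] jawdir deg -100.79 w 0.0588 F [-0.2 -0.8 -1.4] q [-0.19  0.49 -0.31  1.93  0.21  0.75 -2.38]
```

View pics/w6.png

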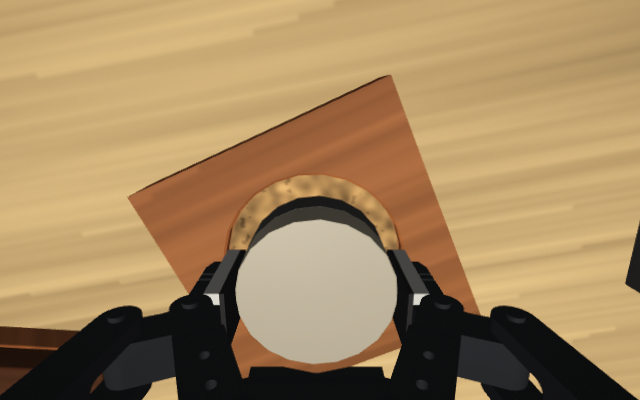

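```bash
python3 -c "
from h import *;c=cam('wrist');u=np.array([np.cos(np.radians(-10.8)),np.sin(np.radians(-10.8))])
r=p2w(c,[(316,175),(230,245),(400,245)],.024)[:,:2];print('rim far->centre',r[0]-.039*u,(r[1]+r[2])/2)
zt=.0982-.1468+.102
d=p2w(c,[(316,220),(316,361),(236,285),(397,285)],zt)[:,:2];print('disc',d[0]-.03*u,d[1]+.03*u,(d[2]+d[3])/2)
"
```

```text
rim far->centre [0.52091964 0.19689985] [0.52815429 0.19595517]
disc [0.52069083 0.19697284] [0.52211425 0.19669104] [0.52535962 0.19588629]
```

```bash
python3 -m inch '[{"linear":[0,0,-0.003],"turn":[0,0,0]},{"linear":[0,0,-0.004],"turn":[0,0,0]},{"linear":[0,0,-0.005],"turn":[0,0,0]},{"linear":[0,0,-0.005],"turn":[0,0,0]}]';python3 -c "
from h import *;tool()"
```

```text
time: 5.95
tcp_pos: [0.521, 0.1969, 0.0937]
tool_rot: [0.435, 1.567, -2.894]
force: [-0.2, -1.0, -1.9]
width: 0.059
t 5.95 tcp [0.521  0.1969 0.0937] x [-0.004 -0.001 -1.   ] y [-0.187 -0.982  0.002] jawdir deg -100.76 w 0.059 F [-0.2 -1.  -1.9] q [-0.19  0.5  -0.31  1.93  0.21  0.74 -2.38]
```

```bash
python3 -m inch '[{"linear":[0,0,-0.001],"turn":[0,0,0]},{"linear":[0,0,-0.001],"turn":[0,0,0]}]';python3 -m inch '[{"linear":[0,0,-0.001],"turn":[0,0,0]},{"linear":[0,0,-0.001],"turn":[0,0,0]}]'
```

```text
time: 6.2
tcp_pos: [0.5211, 0.197, 0.0928]
tool_rot: [0.428, 1.567, -2.901]
force: [-0.4, 1.1, -0.6]
width: 0.0586
time: 6.45
tcp_pos: [0.5212, 0.197, 0.0928]
tool_rot: [0.527, 1.567, -2.802]
force: [-2.0, -2.4, 6.7]
width: 0.0588
```

```bash
python3 -m inch '[{"linear":[0,0,0],"turn":[0,0,0]},{"linear":[0,0,0],"turn":[0,0,0]},{"linear":[0,0,0],"turn":[0,0,0]}]' 0.08; python3 -m inch '[{"linear":[0,0,0.04],"turn":[0,0,0]},{"linear":[0,0,0.09],"turn":[0,0,0]},{"linear":[0,0,0.11],"turn":[0,0,0]},{"linear":[0,0,0.11],"turn":[0,0,0]}]' ;python3 -c "
from h import *;tool();i=arm.snapshot('wrist');cv2.imwrite('pics/w7.png',i)"
```

```text
time: 6.82
tcp_pos: [0.5212, 0.197, 0.0927]
tool_rot: [0.515, 1.567, -2.814]
force: [-0.8, 0.6, -0.7]
width: 0.0797
time: 7.32
tcp_pos: [0.5222, 0.1975, 0.2043]
tool_rot: [-2.406, 1.571, 0.548]
force: [-0.1, -0.2, 0.0]
width: 0.0795
t 7.33 tcp [0.5222 0.1975 0.2043] x [ 0.  0. -1.] y [-0.187 -0.982 -0.   ] jawdir deg -100.77 w 0.0795 F [-0.1 -0.2  0. ] q [-0.16  0.35 -0.35  1.86  0.14  0.96 -2.32]
```

View pics/w7.png

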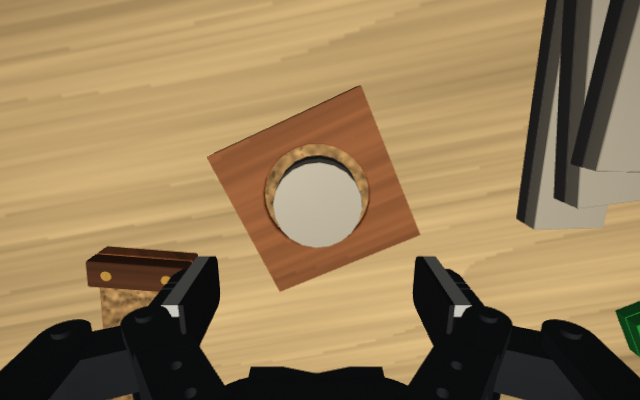

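```bash
python3 -m inch '[{"linear":[-0.025,0.04,0.025],"turn":[0,0,0]},{"linear":[-0.05,0.08,0.05],"turn":[0,0,0]},{"linear":[-0.075,0.12,0.075],"turn":[0,0,0]},{"linear":[-0.1,0.16,0.1],"turn":[0,0,0]},{"linear":[-0.1,0.16,0.1],"turn":[0,0,0]}]' ; python3 -m inch '[{"linear":[0,0,0],"turn":[0,0,0]}]';python3 -c "
from h import *;tool();o=arm.get_obs();i=arm.snapshot('wrist');cv2.imwrite('pics/w8.png',i);np.save('w8.npy',np.r_[o['tcp_pos'],o['tool_rot']])"
```

```text
time: 8.0
tcp_pos: [0.4182, 0.3616, 0.3033]
tool_rot: [-0.436, 1.567, 2.526]
force: [-0.6, -0.4, 0.1]
width: 0.08
time: 8.12
tcp_pos: [0.4183, 0.3603, 0.3013]
tool_rot: [0.308, 1.566, -3.013]
force: [-0.1, 0.1, 0.7]
width: 0.0795
t 8.12 tcp [0.4183 0.3603 0.3013] x [-0.005 -0.001 -1.   ] y [-0.179 -0.984  0.002] jawdir deg -100.32 w 0.0795 F [-0.1  0.1  0.7] q [-0.41  0.25 -0.45  1.76  0.12  1.16 -2.64]
```

View pics/w8.png

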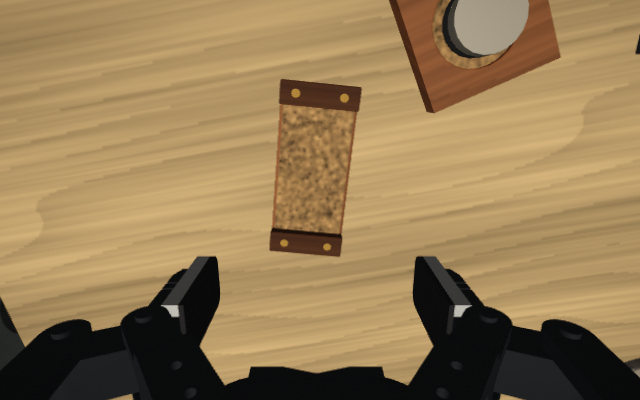

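```bash
python3 -c "
from fit import *
c=camw('w8.npy');uv=[(281,79.5),(361,88),(340.5,256),(269.5,249)]
P=p2w(c,uv,.029);print(np.linalg.norm(P-np.roll(P,1,0),axis=1).round(4),np.round(fit(c,uv,.172,.075,.029),4))"
```

```text
[0.1694 0.0736 0.17   0.0751] [ 4.13300e-01  3.64500e-01 -1.58879e+01  1.50000e-03]
```

```bash
python3 -m inch '[{"linear":[0.023,-0.055,0],"turn":[0,0,0]},{"linear":[0.046,-0.11,-0.02],"turn":[0,0,-1]},{"linear":[0.069,-0.165,-0.04],"turn":[0,0,-1.5]},{"linear":[0.092,-0.22,-0.06],"turn":[0,0,-2]},{"linear":[0.115,-0.275,-0.08],"turn":[0,0,-2]}]' ; python3 -m inch '[{"linear":[0.02,-0.05,-0.02],"turn":[0,0,0]},{"linear":[0.035,-0.082,-0.035],"turn":[0,0,0]},{"linear":[0.035,-0.082,-0.035],"turn":[0,0,0]},{"linear":[0.035,-0.082,-0.035],"turn":[0,0,0]}]';python3 -c "
from h import *;tool();o=arm.get_obs();i=arm.snapshot('wrist');cv2.imwrite('pics/w9.png',i);np.save('w9.npy',np.r_[o['tcp_pos'],o['tool_rot']])
crop(i,200,60,420,380,1.85,'pics/c12.png')"
```

```text
time: 8.8
tcp_pos: [0.5326, 0.0833, 0.2201]
tool_rot: [0.289, 1.563, -3.07]
force: [0.6, 0.9, 1.3]
width: 0.08
time: 9.3
tcp_pos: [0.5669, 0.0012, 0.1842]
tool_rot: [0.219, 1.562, -3.141]
force: [-0.2, 1.4, 0.3]
width: 0.08
t 9.3 tcp [0.5669 0.0012 0.1842] x [-0.009 -0.    -1.   ] y [-0.217 -0.976  0.002] jawdir deg -102.51 w 0.08 F [-0.2  1.4  0.3] q [ 0.1   0.38 -0.22  1.85  0.1   0.93 -1.96]
```

View pics/c12.png

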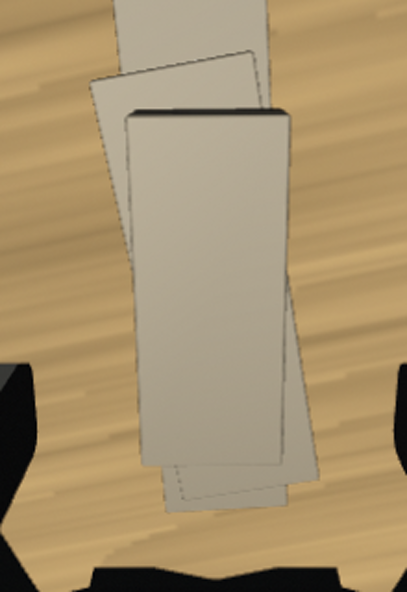

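```bash
python3 -c "
from fit import *
c=camw('w9.npy');uv=[(a/1.85+200,b/1.85+60) for a,b in [(127,115),(290,114),(282,464),(141,465)]]
print(np.round(fit(c,uv,.11,.045,.072),4))"
python3 -m inch '[{"linear":[0.002,0.001,-0.02],"turn":[0,-0.4,0]},{"linear":[0.002,0.001,-0.04],"turn":[0,-0.4,0]},{"linear":[0.002,0.001,-0.057],"turn":[0,-0.4,0]},{"linear":[0.002,0.001,-0.06],"turn":[0,-0.4,0]},{"linear":[0.002,0.001,-0.06],"turn":[0,-0.4,0]}]';python3 -c "
from h import *;tool()"
```

```text
[ 5.6920e-01  2.0000e-03 -1.2185e+01  4.0000e-04]
time: 9.98
tcp_pos: [0.5693, 0.0035, 0.1251]
tool_rot: [-0.189, 1.57, 2.736]
force: [0.9, 0.3, -0.4]
width: 0.0801
t 9.97 tcp [0.5693 0.0035 0.1251] x [-0.001  0.    -1.   ] y [-0.214 -0.977 -0.   ] jawdir deg -102.39 w 0.0801 F [ 0.9  0.3 -0.4] q [ 0.09  0.46 -0.21  1.89  0.13  0.8  -1.98]
```

```bash
python3 -m inch '[{"linear":[0,-0.001,-0.001],"turn":[0,0,0]},{"linear":[0,-0.001,-0.001],"turn":[0,0,0]},{"linear":[0,-0.001,-0.001],"turn":[0,0,0]},{"linear":[0,-0.001,-0.001],"turn":[0,0,0]},{"linear":[0,-0.001,-0.001],"turn":[0,0,0]}]' 0.03 40;python3 -c "
from h import *;tool();i=arm.snapshot('wrist');cv2.imwrite('pics/w10.png',i)"
```

```text
time: 10.6
tcp_pos: [0.5698, 0.0022, 0.1248]
tool_rot: [-3.002, 1.57, -0.077]
force: [-0.1, -1.3, 5.3]
width: 0.044
t 10.6 tcp [0.5698 0.0022 0.1248] x [ 0. -0. -1.] y [-0.215 -0.977 -0.   ] jawdir deg -102.4 w 0.044 F [-0.1 -1.3  5.3] q [ 0.09  0.46 -0.21  1.89  0.13  0.8  -1.98]
```

View pics/w10.png

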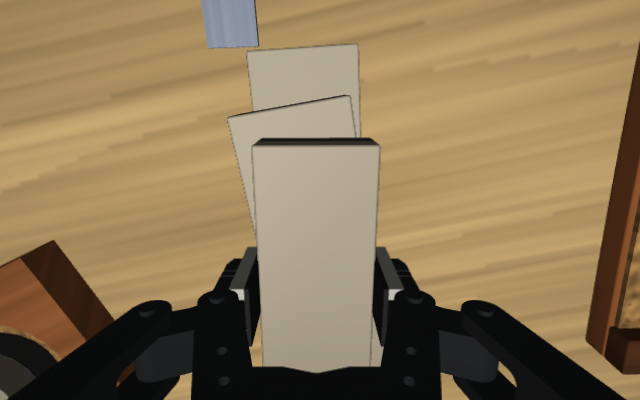

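```bash
python3 -m inch '[{"linear":[0,0,0.02],"turn":[0,0,0]},{"linear":[0,0,0.055],"turn":[0,0,0]},{"linear":[-0.02,0.045,0.075],"turn":[0,0,-1]},{"linear":[-0.043,0.097,0.075],"turn":[0,0,-2]},{"linear":[-0.066,0.15,0.075],"turn":[0,0,-3]}]' ; python3 -m inch '[{"linear":[-0.023,0.053,0],"turn":[0,0,-0.3]},{"linear":[-0.046,0.106,0],"turn":[0,0,-0.5]},{"linear":[-0.069,0.159,0],"turn":[0,0,-0.5]},{"linear":[-0.091,0.208,0],"turn":[0,0,-0.5]},{"linear":[-0.091,0.208,0],"turn":[0,0,-0.5]}]';python3 -m inch '[{"linear":[0,0,0],"turn":[0,0,0]}]';python3 -c "
from h import *;tool();o=arm.get_obs();i=arm.snapshot('wrist');cv2.imwrite('pics/w11.png',i);np.save('w11.npy',np.r_[o['tcp_pos'],o['tool_rot']])
i=arm.snapshot('top');crop(i,120,200,280,330,4,'pics/t11.png')"
```

```text
time: 11.28
tcp_pos: [0.5025, 0.1534, 0.1994]
tool_rot: [0.096, 1.571, 2.968]
force: [1.6, 0.6, -2.4]
width: 0.0442
time: 11.9
tcp_pos: [0.4073, 0.3666, 0.1989]
tool_rot: [-0.559, 1.567, 2.314]
force: [-0.2, -1.3, -2.3]
width: 0.044
time: 12.02
tcp_pos: [0.4072, 0.3656, 0.198]
tool_rot: [0.006, 1.567, 2.879]
force: [-0.4, -0.1, -1.7]
width: 0.0444
t 12.03 tcp [0.4072 0.3656 0.198 ] x [-0.004  0.001 -1.   ] y [-0.266 -0.964  0.   ] jawdir deg -105.43 w 0.0444 F [-0.4 -0.1 -1.7] q [-0.49  0.34 -0.39  1.89  0.16  0.94 -2.79]
```

View pics/w11.png

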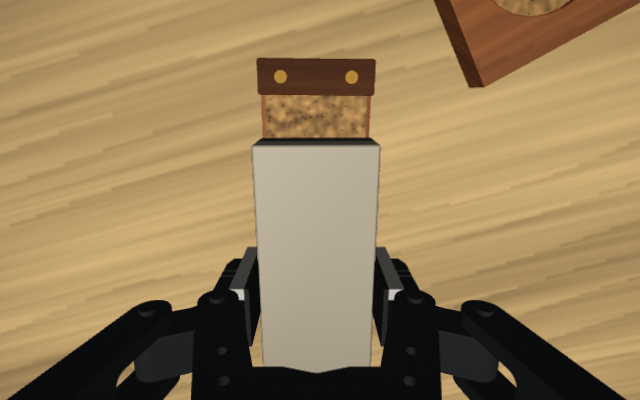

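View pics/t11.png

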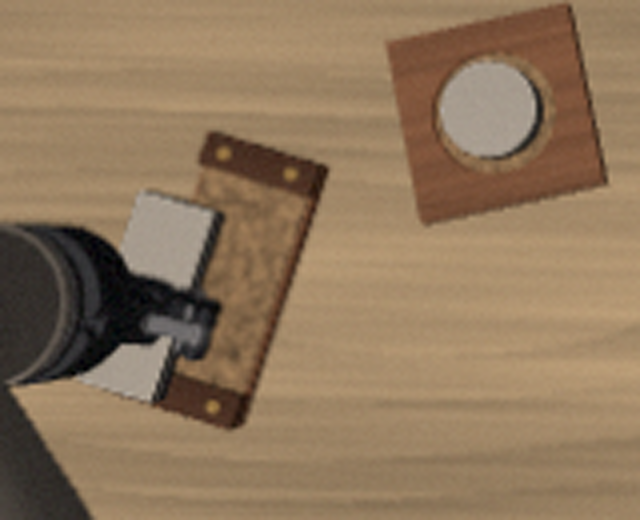

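```bash
python3 -c "
from fit import *
c=camw('w11.npy');P=p2w(c,[(257,58),(376,59)],.029)[:,:2];d=P[0]-P[1];a=np.arctan2(d[1],d[0])-np.pi/2;print(np.degrees(a),np.linalg.norm(d))
for a in(a,np.radians(-15.8)):
  u=np.array([np.cos(a),np.sin(a)]);print('holder',P.mean(0)-.086*u)
S=p2w(c,[(253,145.5),(380,145.5)],.198-.0748+.022)[:,:2];d=S[0]-S[1];a=np.arctan2(d[1],d[0])-np.pi/2;print(np.degrees(a),np.linalg.norm(d),'stone',S.mean(0)-.055*np.array([np.cos(a),np.sin(a)]))"
```

```text
-15.914105789353 0.07448107082921948
holder [0.41291229 0.36455709]
holder [0.41286549 0.36439234]
-15.457398663049798 0.043930259481541764 stone [0.40641219 0.36573973]
```

```bash
python3 -m inch '[{"linear":[0.006,-0.001,-0.03],"turn":[0,0,0]},{"linear":[0.006,-0.001,-0.065],"turn":[0,-0.2,0]},{"linear":[0.006,-0.001,-0.09],"turn":[0,-0.2,0]},{"linear":[0.006,-0.001,-0.098],"turn":[0,-0.2,0]},{"linear":[0.006,-0.001,-0.098],"turn":[0,-0.2,0]}]';python3 -m inch '[{"linear":[0,0,0],"turn":[0,0,0]}]';python3 -c "
from h import *;tool();o=arm.get_obs();i=arm.snapshot('wrist');cv2.imwrite('pics/w12.png',i);np.save('w12.npy',np.r_[o['tcp_pos'],o['tool_rot']])"
```

```text
time: 12.75
tcp_pos: [0.4136, 0.3641, 0.1002]
tool_rot: [-0.882, 1.569, 1.988]
force: [0.6, 0.4, -2.5]
width: 0.044
time: 12.88
tcp_pos: [0.4144, 0.3645, 0.1014]
tool_rot: [-1.594, 1.568, 1.275]
force: [-0.7, 0.4, -2.2]
width: 0.0442
t 12.88 tcp [0.4144 0.3645 0.1014] x [ 0.001  0.003 -1.   ] y [-0.269 -0.963 -0.003] jawdir deg -105.58 w 0.0442 F [-0.7  0.4 -2.2] q [-0.52  0.48 -0.35  1.95  0.23  0.75 -2.84]
```

View pics/w12.png

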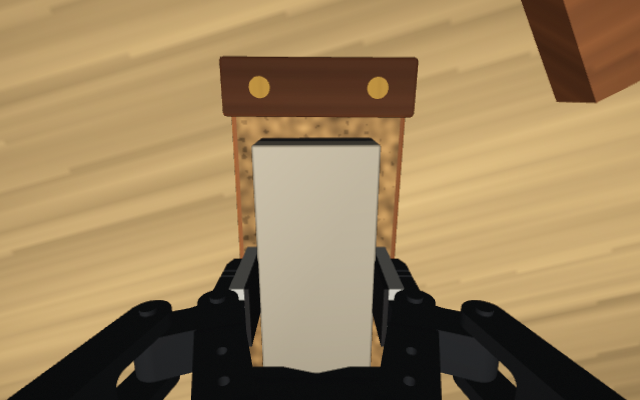

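```bash
cat > rel.py <<'E'
from fit import *
def rel(npy,hp,sp,HL,SL,off,th,sgn=1):
    c=camw(npy);z=np.load(npy)[2]
    for n,p,h,L in(('holder',hp,.029,HL),('stone',sp,z-off+th,SL)):
        P=p2w(c,p,h)[:,:2];d=P[0]-P[1];a=np.arctan2(d[1],d[0])-np.pi/2
        print(n,(P.mean(0)-L/2*np.array([np.cos(a),np.sin(a)])).round(4),'yaw',np.degrees(a).round(2),'w',np.linalg.norm(d).round(4))
E
python3 -c "
from rel import *
rel('w12.npy',[(220,57.5),(418,57.5)],[(253,145.5),(380,145.5)],.172,.11,.0748,.022)"
python3 -m inch '[{"linear":[-0.001,0,-0.003],"turn":[0,0.1,0]},{"linear":[-0.001,0,-0.006],"turn":[0,0.1,0]},{"linear":[-0.001,0,-0.0075],"turn":[0,0.1,0]},{"linear":[-0.001,0,-0.0075],"turn":[0,0.1,0]},{"linear":[-0.001,0,-0.0075],"turn":[0,0.1,0]}]'
```

```text
holder [0.4127 0.3643] yaw -15.64 w 0.074
stone [0.4139 0.3648] yaw -15.58 w 0.044
time: 13.55
tcp_pos: [0.4135, 0.3645, 0.0939]
tool_rot: [-1.105, 1.568, 1.764]
force: [-0.6, 1.0, -1.8]
width: 0.0442
```

```bash
python3 -m inch '[{"linear":[0,0,-0.001],"turn":[0,0,0]},{"linear":[0,0,-0.001],"turn":[0,0,0]}]';python3 -m inch '[{"linear":[0,0,-0.001],"turn":[0,0,0]},{"linear":[0,0,-0.001],"turn":[0,0,0]}]'; python3 -c "
from h import *;tool()"
```

```text
time: 13.8
tcp_pos: [0.4136, 0.3646, 0.093]
tool_rot: [-1.159, 1.568, 1.711]
force: [-0.9, -0.6, -2.0]
width: 0.0441
time: 14.05
tcp_pos: [0.4136, 0.3647, 0.0929]
tool_rot: [-1.191, 1.568, 1.679]
force: [-1.8, -1.5, 5.1]
width: 0.044
t 14.05 tcp [0.4136 0.3647 0.0929] x [-0.     0.003 -1.   ] y [-0.269 -0.963 -0.003] jawdir deg -105.58 w 0.044 F [-1.8 -1.5  5.1] q [-0.53  0.49 -0.34  1.95  0.24  0.73 -2.85]
```

```bash
python3 -m inch '[{"linear":[0,0,0],"turn":[0,0,0]},{"linear":[0,0,0],"turn":[0,0,0]},{"linear":[0,0,0],"turn":[0,0,0]}]' 0.075; python3 -m inch '[{"linear":[0,0,0.04],"turn":[0,0,0]},{"linear":[0,0,0.09],"turn":[0,0,0]},{"linear":[0.02,-0.04,0.12],"turn":[0,0,4]},{"linear":[0.04,-0.09,0.12],"turn":[0,0,8]},{"linear":[0.06,-0.14,0.12],"turn":[0,0,12]}]' ;python3 -c "
from h import *;tool();i=arm.snapshot('wrist');cv2.imwrite('pics/w13.png',i)
i=arm.snapshot('top');crop(i,120,200,280,330,4,'pics/t13.png')"
```

```text
time: 14.42
tcp_pos: [0.4137, 0.3647, 0.0929]
tool_rot: [-1.26, 1.568, 1.61]
force: [-0.3, -0.3, -0.4]
width: 0.0751
time: 15.05
tcp_pos: [0.4744, 0.2235, 0.2135]
tool_rot: [-1.773, 1.567, 1.309]
force: [0.6, 0.0, 0.8]
width: 0.0748
t 15.05 tcp [0.4744 0.2235 0.2135] x [ 0.001  0.003 -1.   ] y [-0.059 -0.998 -0.003] jawdir deg -93.41 w 0.0748 F [0.6 0.  0.8] q [-0.21  0.28 -0.37  1.93  0.12  0.95 -2.26]
```

View pics/t13.png

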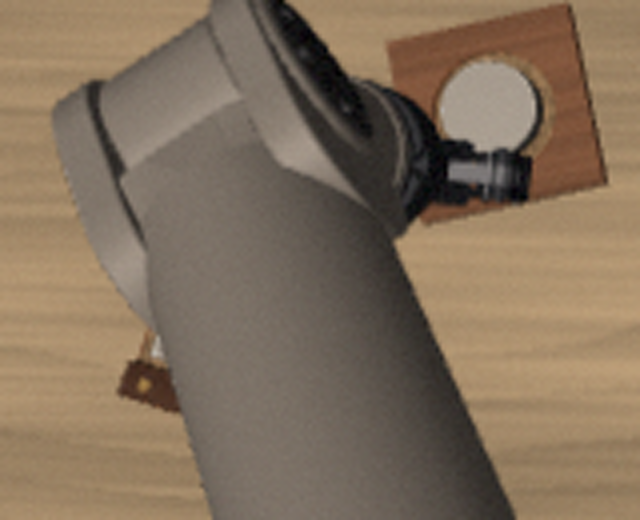

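```bash
python3 -m inch '[{"linear":[0.02,-0.055,0],"turn":[0,0,0.5]},{"linear":[0.04,-0.11,0],"turn":[0,0,0.8]},{"linear":[0.064,-0.165,-0.01],"turn":[0,0,0.8]},{"linear":[0.089,-0.221,-0.03],"turn":[0,0,0.8]},{"linear":[0.089,-0.221,-0.04],"turn":[0,0,0.8]}]' ; python3 -m inch '[{"linear":[0,0,0],"turn":[0,0,0]},{"linear":[0,0,0],"turn":[0,0,0]}]';python3 -c "
from h import *;tool();o=arm.get_obs();i=arm.snapshot('wrist');cv2.imwrite('pics/w14.png',i);np.save('w14.npy',np.r_[o['tcp_pos'],o['tool_rot']])
i=arm.snapshot('top');crop(i,120,200,280,330,4,'pics/t14.png')"
```

```text
time: 15.78
tcp_pos: [0.5663, -0.0097, 0.1713]
tool_rot: [1.545, 1.566, -1.665]
force: [-0.1, 0.4, 0.6]
width: 0.0748
time: 16.02
tcp_pos: [0.5662, -0.0083, 0.1716]
tool_rot: [1.567, 1.567, -1.641]
force: [-0.7, 0.0, -0.5]
width: 0.0751
t 16.02 tcp [ 0.5662 -0.0083  0.1716] x [-0.    -0.004 -1.   ] y [-0.067 -0.998  0.004] jawdir deg -93.82 w 0.0751 F [-0.7  0.  -0.5] q [ 0.12  0.39 -0.23  1.87  0.12  0.89 -1.8 ]
```

View pics/w14.png

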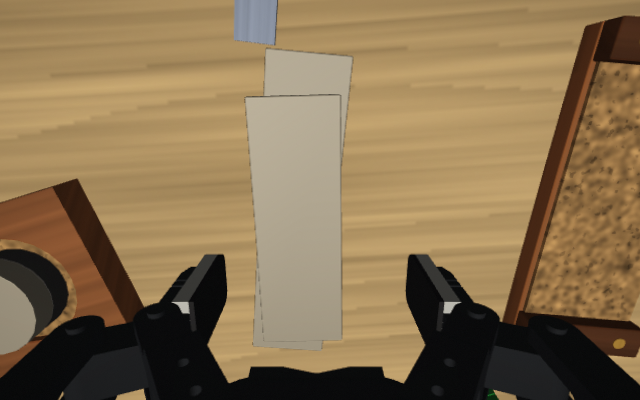

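View pics/t14.png

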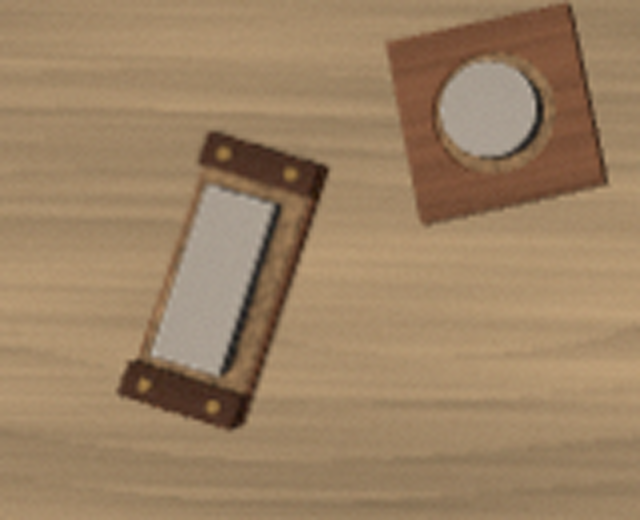

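```bash
python3 -c "
from fit import *
c=camw('w14.npy');print(np.round(fit(c,[(245.5,97),(341,95),(342,340),(263.5,341)],.15,.05,.05),4))"
```

```text
[ 5.6250e-01  1.8000e-03 -2.5934e+00  5.0000e-04]
```

```bash
python3 -m inch '[{"linear":[-0.003,0.01,-0.005],"turn":[0.2,0,1.2]},{"linear":[-0.003,0.01,-0.03],"turn":[0.2,0,1.2]},{"linear":[-0.003,0.01,-0.055],"turn":[0.2,0,1.2]},{"linear":[-0.003,0.01,-0.07],"turn":[0.2,0,1.2]},{"linear":[-0.003,0.01,-0.071],"turn":[0.2,0,1.2]}]';python3 -m inch '[{"linear":[0,0,0],"turn":[0,0,0]}]';python3 -c "
from h import *;tool()"
```

```text
time: 16.75
tcp_pos: [0.5626, 0.0028, 0.1001]
tool_rot: [0.042, 1.569, 3.139]
force: [-0.3, -0.4, 0.4]
width: 0.0748
time: 16.88
tcp_pos: [0.5632, 0.0031, 0.1008]
tool_rot: [-1.482, 1.571, 1.616]
force: [-0.7, -0.1, 0.0]
width: 0.0747
t 16.88 tcp [0.5632 0.0031 0.1008] x [-0.  0. -1.] y [-0.043 -0.999 -0.   ] jawdir deg -92.49 w 0.0747 F [-0.7 -0.1  0. ] q [ 0.1   0.49 -0.23  1.92  0.15  0.75 -1.83]
```

```bash
python3 -m inch '[{"linear":[-0.001,-0.001,-0.001],"turn":[0,0,0]},{"linear":[-0.001,-0.001,-0.001],"turn":[0,0,0]},{"linear":[-0.001,-0.001,-0.001],"turn":[0,0,0]},{"linear":[-0.001,-0.001,-0.001],"turn":[0,0,0]},{"linear":[-0.001,-0.001,-0.001],"turn":[0,0,0]}]' 0.035 45;python3 -c "
from h import *;tool();o=arm.get_obs();np.save('w15.npy',np.r_[o['tcp_pos'],o['tool_rot']]);cv2.imwrite('pics/w15.png',arm.snapshot('wrist'))"
```

```text
time: 17.5
tcp_pos: [0.5627, 0.0019, 0.1008]
tool_rot: [3.064, 1.569, -0.121]
force: [-1.0, 0.0, 6.7]
width: 0.0489
t 17.5 tcp [0.5627 0.0019 0.1008] x [ 0.001 -0.    -1.   ] y [-0.044 -0.999  0.   ] jawdir deg -92.5 w 0.0489 F [-1.   0.   6.7] q [ 0.1   0.49 -0.23  1.92  0.15  0.75 -1.83]
```

View pics/w15.png

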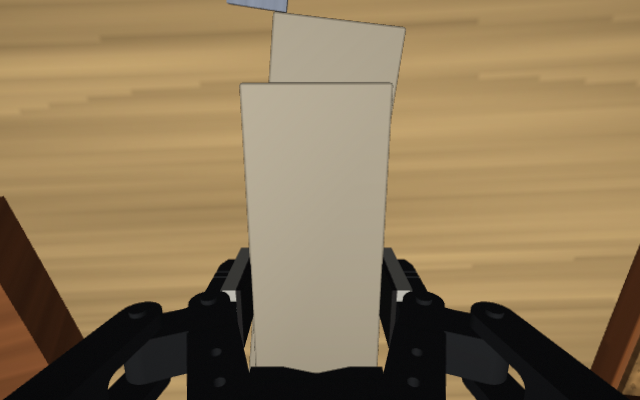

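```bash
python3 -m inch '[{"linear":[0,0,0.02],"turn":[0,0,0]},{"linear":[0,0,0.055],"turn":[0,0,0]},{"linear":[0,-0.04,0.085],"turn":[0,0,-2]},{"linear":[-0.004,-0.09,0.095],"turn":[0,0,-4]},{"linear":[-0.006,-0.145,0.095],"turn":[0,0,-6.4]}]' ; python3 -m inch '[{"linear":[-0.002,-0.04,0],"turn":[0,0,0]},{"linear":[-0.003,-0.058,0],"turn":[0,0,0]},{"linear":[-0.003,-0.058,0],"turn":[0,0,0]},{"linear":[-0.003,-0.058,0],"turn":[0,0,0]}]';python3 -c "
from h import *;tool();o=arm.get_obs();i=arm.snapshot('wrist');cv2.imwrite('pics/w16.png',i);np.save('w16.npy',np.r_[o['tcp_pos'],o['tool_rot']])"
```

```text
time: 18.18
tcp_pos: [0.5565, -0.1438, 0.1961]
tool_rot: [-2.973, 1.569, 0.013]
force: [-0.2, 0.0, -4.4]
width: 0.0488
time: 18.68
tcp_pos: [0.5537, -0.1991, 0.1955]
tool_rot: [-1.955, 1.568, 1.034]
force: [0.7, 1.3, -4.3]
width: 0.0491
t 18.68 tcp [ 0.5537 -0.1991  0.1955] x [ 0.001  0.002 -1.   ] y [-0.152 -0.988 -0.002] jawdir deg -98.72 w 0.0491 F [ 0.7  1.3 -4.3] q [ 0.4   0.39 -0.16  1.8   0.07  0.95 -1.51]
```

View pics/w16.png

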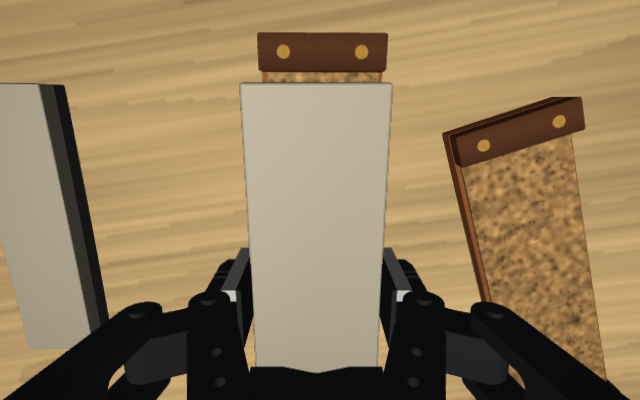

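```bash
python3 -c "
from rel import *
rel('w16.npy',[(258,33),(388,33.5)],[(240,83.5),(392,83.5)],.212,.15,.0758,.025)"
```

```text
holder [ 0.554  -0.2023] yaw -9.0 w 0.0791
stone [ 0.5536 -0.1987] yaw -8.75 w 0.0493
```

```bash
python3 -m inch '[{"linear":[0,-0.003,-0.03],"turn":[0.1,0,-0.2]},{"linear":[0,-0.003,-0.065],"turn":[0.1,0,-0.2]},{"linear":[0,-0.003,-0.088],"turn":[0.1,0,-0.2]},{"linear":[0,-0.003,-0.094],"turn":[0.1,0,-0.2]},{"linear":[0,-0.003,-0.094],"turn":[0.1,0,-0.2]}]';python3 -m inch '[{"linear":[0,0,0],"turn":[0,0,0]}]';python3 -c "
from h import *;tool();o=arm.get_obs();i=arm.snapshot('wrist');cv2.imwrite('pics/w17.png',i);np.save('w17.npy',np.r_[o['tcp_pos'],o['tool_rot']])"
```

```text
time: 19.35
tcp_pos: [0.5545, -0.2009, 0.102]
tool_rot: [-1.895, 1.566, 1.093]
force: [0.8, -0.4, -4.7]
width: 0.0491
time: 19.48
tcp_pos: [0.5555, -0.2008, 0.1034]
tool_rot: [-2.343, 1.565, 0.646]
force: [0.1, -0.3, -4.1]
width: 0.0489
t 19.48 tcp [ 0.5555 -0.2008  0.1034] x [ 0.004  0.003 -1.   ] y [-0.152 -0.988 -0.004] jawdir deg -98.76 w 0.0489 F [ 0.1 -0.3 -4.1] q [ 0.39  0.52 -0.14  1.86  0.1   0.77 -1.53]
```

View pics/w17.png

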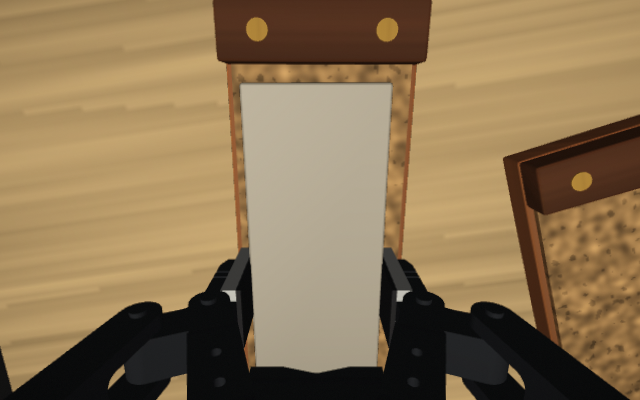

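```bash
python3 -m inch '[{"linear":[-0.0015,-0.001,-0.004],"turn":[-0.15,0.2,0]},{"linear":[-0.0015,-0.001,-0.007],"turn":[-0.15,0.2,0]},{"linear":[-0.0015,-0.001,-0.0085],"turn":[-0.15,0.2,0]},{"linear":[-0.0015,-0.001,-0.0085],"turn":[-0.15,0.2,0]},{"linear":[-0.0015,-0.001,-0.0085],"turn":[-0.15,0.2,0]}]'; python3 -m inch '[{"linear":[0,0,-0.001],"turn":[0,0,0]},{"linear":[0,0,-0.001],"turn":[0,0,0]}]'; python3 -c "
from h import *;tool()"
```

```text
time: 20.15
tcp_pos: [0.5541, -0.2017, 0.0949]
tool_rot: [-2.334, 1.569, 0.655]
force: [0.7, 1.0, -4.5]
width: 0.0489
time: 20.4
tcp_pos: [0.5542, -0.2017, 0.0939]
tool_rot: [-2.364, 1.569, 0.625]
force: [0.2, 0.2, -4.8]
width: 0.049
t 20.4 tcp [ 0.5542 -0.2017  0.0939] x [ 0.001  0.001 -1.   ] y [-0.152 -0.988 -0.001] jawdir deg -98.76 w 0.049 F [ 0.2  0.2 -4.8] q [ 0.39  0.53 -0.14  1.86  0.1   0.76 -1.53]
```

```bash
python3 -m inch '[{"linear":[0,0,-0.001],"turn":[0,0,0]},{"linear":[0,0,-0.001],"turn":[0,0,0]}]'; python3 -c "
from h import *;tool()"
```

```text
time: 20.65
tcp_pos: [0.5542, -0.2017, 0.0938]
tool_rot: [-2.362, 1.569, 0.626]
force: [-3.2, 2.0, 5.9]
width: 0.0491
t 20.65 tcp [ 0.5542 -0.2017  0.0938] x [ 0.001  0.001 -1.   ] y [-0.152 -0.988 -0.001] jawdir deg -98.75 w 0.0491 F [-3.2  2.   5.9] q [ 0.39  0.53 -0.14  1.86  0.1   0.76 -1.53]
```

```bash
python3 -m inch '[{"linear":[0,0,0],"turn":[0,0,0]},{"linear":[0,0,0],"turn":[0,0,0]},{"linear":[0,0,0],"turn":[0,0,0]}]' 0.075; python3 -m inch '[{"linear":[0,0,0.04],"turn":[0,0,0]},{"linear":[0,0,0.1],"turn":[0,0,0]},{"linear":[-0.02,-0.03,0.15],"turn":[0,0,4]},{"linear":[-0.04,-0.07,0.19],"turn":[0,0,8]},{"linear":[-0.06,-0.11,0.22],"turn":[0,0,12]}]' ; python3 -m inch '[{"linear":[-0.015,-0.03,0.01],"turn":[0,0,4]},{"linear":[-0.02,-0.045,0.01],"turn":[0,0,5]},{"linear":[-0.02,-0.045,0.01],"turn":[0,0,5]},{"linear":[-0.02,-0.045,0.01],"turn":[0,0,5]}]';python3 -c "
from h import *;tool();o=arm.get_obs();i=arm.snapshot('wrist');cv2.imwrite('pics/w18.png',i);np.save('w18.npy',np.r_[o['tcp_pos'],o['tool_rot']])"
```

```text
time: 21.02
tcp_pos: [0.5545, -0.2018, 0.0939]
tool_rot: [-2.664, 1.569, 0.325]
force: [-0.2, -0.3, 0.4]
width: 0.075
time: 21.65
tcp_pos: [0.4943, -0.313, 0.3163]
tool_rot: [2.934, 1.566, -0.148]
force: [1.1, -0.0, -0.0]
width: 0.0747
time: 22.15
tcp_pos: [0.4749, -0.3567, 0.3259]
tool_rot: [-3.066, 1.566, 0.223]
force: [0.0, 0.1, -0.5]
width: 0.075
t 22.15 tcp [ 0.4749 -0.3567  0.3259] x [ 0.004  0.001 -1.   ] y [ 0.148 -0.989 -0.   ] jawdir deg -81.52 w 0.075 F [ 0.   0.1 -0.5] q [ 0.68  0.28 -0.13  1.65  0.04  1.21 -0.88]
```

View pics/w18.png

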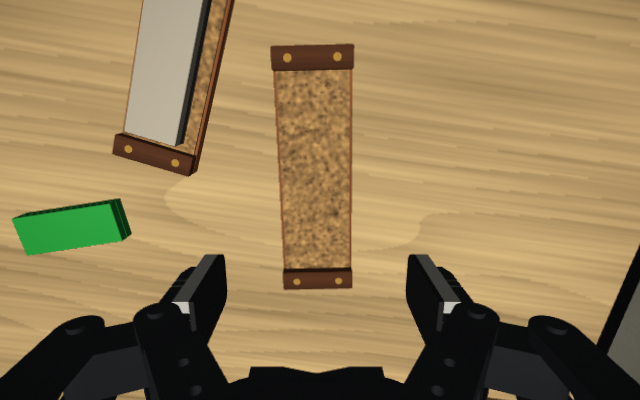

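```bash
python3 -c "
from fit import *
c=camw('w18.npy');uv=[(271.5,45.5),(354,44),(352,288),(284,289.5)]
P=p2w(c,uv,.029);print(np.linalg.norm(P-np.roll(P,1,0),axis=1).round(4),np.round(fit(c,uv,.262,.08,.029),4))"
python3 -m inch '[{"linear":[0.014,0.058,0],"turn":[0,0,-3]},{"linear":[0.028,0.116,-0.02],"turn":[0,0,-6]},{"linear":[0.042,0.174,-0.04],"turn":[0,0,-9]},{"linear":[0.056,0.232,-0.06],"turn":[0,0,-12]},{"linear":[0.07,0.288,-0.08],"turn":[0,0,-15]}]' ; python3 -m inch '[{"linear":[0.009,0.045,-0.03],"turn":[0,0,-2.3]},{"linear":[0.016,0.072,-0.06],"turn":[0,0,-2.3]},{"linear":[0.016,0.072,-0.07],"turn":[0,0,-2.3]},{"linear":[0.016,0.072,-0.07],"turn":[0,0,-2.3]}]';python3 -m inch '[{"linear":[0,0,0],"turn":[0,0,0]}]';python3 -c "
from h import *;tool();o=arm.get_obs();i=arm.snapshot('wrist');cv2.imwrite('pics/w19.png',i);np.save('w19.npy',np.r_[o['tcp_pos'],o['tool_rot']])"
```

```text
[0.2619 0.0786 0.2612 0.0789] [ 4.6150e-01 -3.5780e-01  9.6446e+00  7.0000e-04]
time: 22.82
tcp_pos: [0.5453, -0.0652, 0.2454]
tool_rot: [-3.026, 1.566, 0.003]
force: [2.2, -0.0, 0.2]
width: 0.0751
time: 23.32
tcp_pos: [0.5606, 0.0064, 0.1748]
tool_rot: [3.018, 1.568, -0.277]
force: [0.0, 0.1, 0.7]
width: 0.0749
time: 23.45
tcp_pos: [0.5612, 0.005, 0.1758]
tool_rot: [2.97, 1.566, -0.326]
force: [-0.1, -0.2, 0.2]
width: 0.0753
t 23.45 tcp [0.5612 0.005  0.1758] x [ 0.005 -0.002 -1.   ] y [-0.154 -0.988  0.001] jawdir deg -98.87 w 0.0753 F [-0.1 -0.2  0.2] q [ 0.14  0.38 -0.28  1.88  0.14  0.89 -1.93]
```

View pics/w19.png

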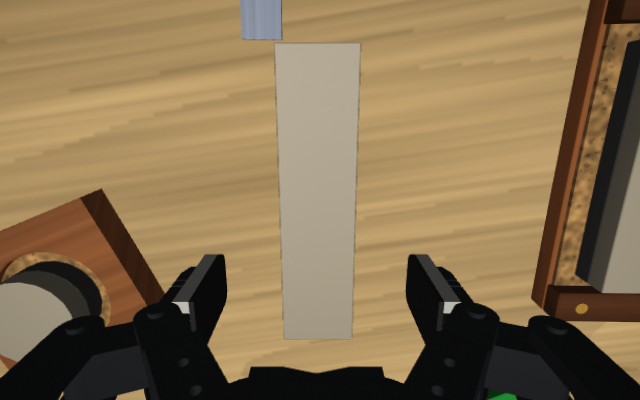

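```bash
python3 -c "
from fit import *
c=camw('w19.npy');print(np.round(fit(c,[(275,43),(361,43),(352,338.5),(284,338.5)],.2,.05,.025),4))"
python3 -m inch '[{"linear":[0,-0.001,-0.03],"turn":[0.1,0.3,0]},{"linear":[0,-0.001,-0.06],"turn":[0.1,0.3,0]},{"linear":[0,-0.001,-0.085],"turn":[0.1,0.3,0]},{"linear":[0,-0.001,-0.094],"turn":[0.1,0.3,0]},{"linear":[0,-0.001,-0.094],"turn":[0.1,0.3,0]}]';python3 -m inch '[{"linear":[0,0,0],"turn":[0,0,0]}]';python3 -c "
from h import *;tool()"
```

```text
[ 5.6140e-01  3.7000e-03 -8.8122e+00  4.0000e-04]
time: 24.12
tcp_pos: [0.5614, 0.0035, 0.0822]
tool_rot: [-0.073, 1.571, 2.913]
force: [0.6, 0.9, -0.3]
width: 0.0751
time: 24.25
tcp_pos: [0.5623, 0.0034, 0.0835]
tool_rot: [-2.967, 1.569, 0.019]
force: [-0.2, -0.5, 1.1]
width: 0.0748
t 24.25 tcp [0.5623 0.0034 0.0835] x [ 0.002  0.    -1.   ] y [-0.156 -0.988 -0.   ] jawdir deg -98.95 w 0.0748 F [-0.2 -0.5  1.1] q [ 0.12  0.51 -0.25  1.93  0.19  0.72 -1.97]
```

```bash
python3 -m inch '[{"linear":[-0.001,0,-0.004],"turn":[0,0.1,0.1]},{"linear":[-0.001,0,-0.0065],"turn":[0,0.1,0.1]},{"linear":[-0.001,0,-0.0065],"turn":[0,0.1,0.1]}]';python3 -m inch '[{"linear":[0,0,0],"turn":[0,0,0]},{"linear":[0,0,0],"turn":[0,0,0]},{"linear":[0,0,0],"turn":[0,0,0]},{"linear":[0,0,0],"turn":[0,0,0]},{"linear":[0,0,0],"turn":[0,0,0]}]' 0.035 50;python3 -c "
from h import *;tool()"
```

```text
time: 24.62
tcp_pos: [0.5612, 0.0034, 0.0769]
tool_rot: [-3.08, 1.571, -0.093]
force: [0.6, -0.0, 0.5]
width: 0.0749
time: 25.25
tcp_pos: [0.5615, 0.0037, 0.0772]
tool_rot: [-2.572, 1.57, 0.415]
force: [-0.5, 1.9, 3.9]
width: 0.049
t 25.25 tcp [0.5615 0.0037 0.0772] x [ 0.001  0.    -1.   ] y [-0.154 -0.988 -0.001] jawdir deg -98.83 w 0.049 F [-0.5  1.9  3.9] q [ 0.12  0.52 -0.25  1.94  0.19  0.7  -1.97]
```

```bash
python3 -m inch '[{"linear":[0,0,0.02],"turn":[0,0,0]},{"linear":[0,0,0.05],"turn":[0,0,0]},{"linear":[0,-0.01,0.09],"turn":[0,0,0.5]},{"linear":[-0.01,-0.05,0.115],"turn":[0,0,3]},{"linear":[-0.025,-0.1,0.115],"turn":[0,0,6]}]' ; python3 -m inch '[{"linear":[-0.015,-0.055,0],"turn":[0,0,3]},{"linear":[-0.03,-0.11,0],"turn":[0,0,6]},{"linear":[-0.045,-0.165,0],"turn":[0,0,9]},{"linear":[-0.06,-0.22,0],"turn":[0,0,11]},{"linear":[-0.075,-0.26,0],"turn":[0,0,12.4]}]';python3 -m inch '[{"linear":[0,0,0],"turn":[0,0,0]},{"linear":[0,0,0],"turn":[0,0,0]}]';python3 -c "
from h import *;tool();o=arm.get_obs();i=arm.snapshot('wrist');cv2.imwrite('pics/w20.png',i);np.save('w20.npy',np.r_[o['tcp_pos'],o['tool_rot']])"
```

```text
time: 25.88
tcp_pos: [0.5369, -0.0965, 0.1931]
tool_rot: [-3.049, 1.567, 0.048]
force: [0.7, -1.1, -4.9]
width: 0.0491
time: 26.5
tcp_pos: [0.4588, -0.3592, 0.1909]
tool_rot: [-1.267, 1.569, 2.044]
force: [-0.2, 0.2, -5.4]
width: 0.0486
time: 26.75
tcp_pos: [0.4572, -0.3585, 0.1889]
tool_rot: [-0.986, 1.564, 2.324]
force: [-0.1, 1.0, -5.4]
width: 0.0489
t 26.75 tcp [ 0.4572 -0.3585  0.1889] x [-0.004  0.005 -1.   ] y [ 0.167 -0.986 -0.005] jawdir deg -80.36 w 0.0489 F [-0.1  1.  -5.4] q [ 0.76  0.4  -0.21  1.82  0.1   0.94 -0.89]
```

View pics/w20.png

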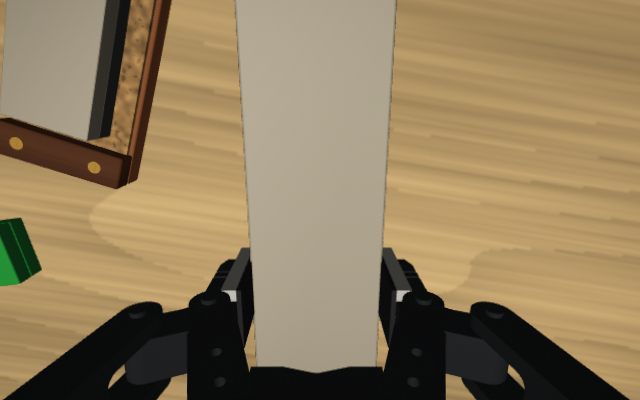

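```bash
python3 -m inch '[{"linear":[0.004,0.001,-0.03],"turn":[-0.3,-0.2,0]},{"linear":[0.004,0.001,-0.06],"turn":[-0.3,-0.2,0]},{"linear":[0.004,0.001,-0.078],"turn":[-0.3,-0.2,0]},{"linear":[0.004,0.001,-0.08],"turn":[-0.3,-0.2,0]},{"linear":[0.004,0.001,-0.08],"turn":[-0.3,-0.2,0]}]';python3 -m inch '[{"linear":[0,0,0],"turn":[0,0,0]},{"linear":[0,0,0],"turn":[0,0,0]}]';python3 -c "
from h import *;tool();o=arm.get_obs();i=arm.snapshot('wrist');cv2.imwrite('pics/w21.png',i);np.save('w21.npy',np.r_[o['tcp_pos'],o['tool_rot']])
i=arm.snapshot('scene');crop(i,140,150,300,270,5,'pics/s21.png');cv2.imwrite('pics/s21f.png',i);i=arm.snapshot('top');crop(i,370,170,530,330,3.7,'pics/t21.png')"
```

```text
time: 27.42
tcp_pos: [0.4631, -0.3567, 0.1102]
tool_rot: [2.232, 1.568, -0.739]
force: [0.5, -1.1, -5.6]
width: 0.0488
time: 27.68
tcp_pos: [0.4637, -0.3571, 0.1112]
tool_rot: [2.293, 1.566, -0.678]
force: [0.4, -0.2, -6.9]
width: 0.0491
t 27.68 tcp [ 0.4637 -0.3571  0.1112] x [ 0.004 -0.003 -1.   ] y [ 0.17  -0.985  0.003] jawdir deg -80.21 w 0.0491 F [ 0.4 -0.2 -6.9] q [ 0.73  0.5  -0.19  1.87  0.13  0.78 -0.93]
```

View pics/s21.png

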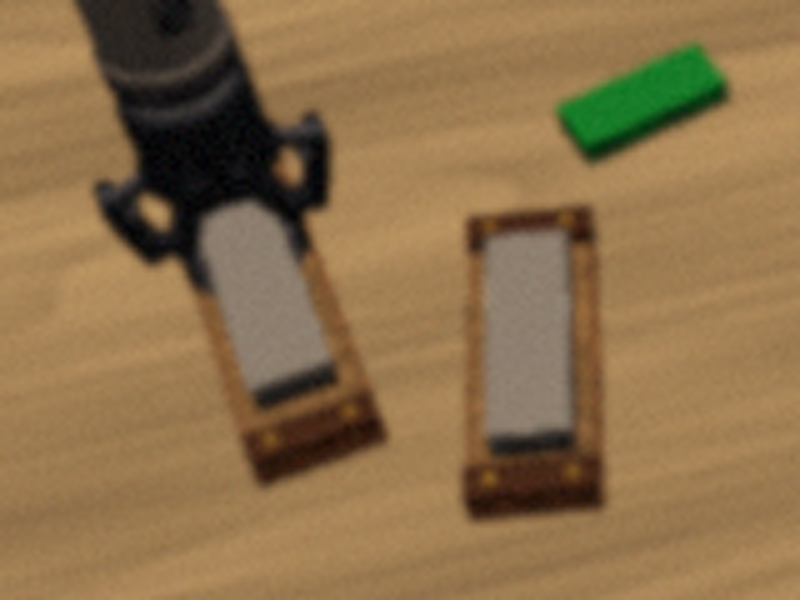

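View pics/t21.png

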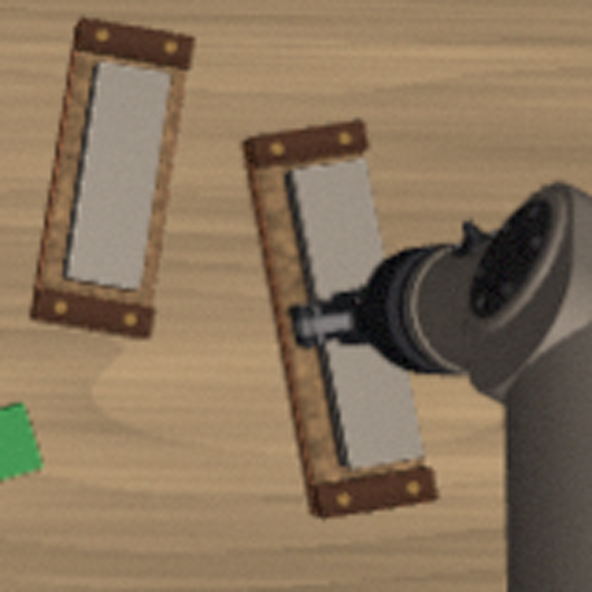

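View pics/w21.png

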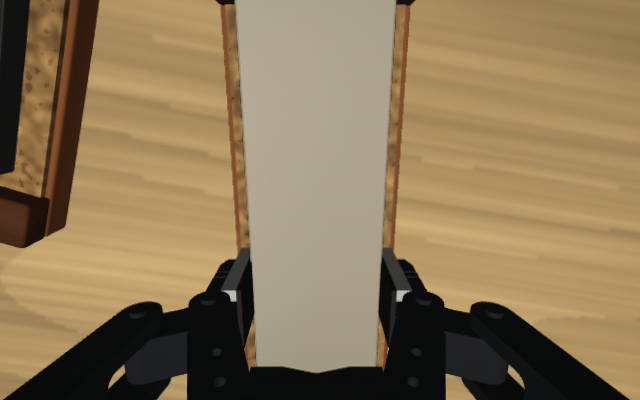

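```bash
python3 -c "
from fit import *
c=cam('top');s=lambda p:[(a/3.7+370,b/3.7+170) for a,b in p]
print(np.round(fit(c,s([(290,172),(362,160),(425,458),(349,468)]),.2,.05,.059),4))
print(np.round(fit(c,s([(250,143),(365,122),(437,497),(315,517)]),.262,.08,.029),4))"
```

```text
[ 4.60400e-01 -3.58400e-01  1.04027e+01  1.90000e-03]
[ 4.5790e-01 -3.5880e-01  9.3814e+00  4.4000e-03]
```

```bash
python3 -m inch '[{"linear":[-0.002,-0.0005,-0.006],"turn":[0.15,0.15,0]},{"linear":[-0.002,-0.0005,-0.011],"turn":[0.15,0.15,0]},{"linear":[-0.002,-0.0005,-0.014],"turn":[0.15,0.15,0]},{"linear":[-0.002,-0.0005,-0.0145],"turn":[0.15,0.15,0]},{"linear":[-0.002,-0.0005,-0.0145],"turn":[0.15,0.15,0]}]'; python3 -m inch '[{"linear":[0,0,0],"turn":[0,0,0]}]'; python3 -c "
from h import *;tool()"
```

```text
time: 28.45
tcp_pos: [0.4613, -0.3574, 0.096]
tool_rot: [-1.304, 1.57, 2.009]
force: [0.0, -0.5, -6.2]
width: 0.049
time: 28.58
tcp_pos: [0.4615, -0.3574, 0.0962]
tool_rot: [-1.987, 1.57, 1.325]
force: [0.5, 0.0, -5.8]
width: 0.0488
t 28.57 tcp [ 0.4615 -0.3574  0.0962] x [ 0.  0. -1.] y [ 0.17  -0.985 -0.   ] jawdir deg -80.21 w 0.0488 F [ 0.5  0.  -5.8] q [ 0.73  0.52 -0.19  1.87  0.14  0.76 -0.93]
```

```bash
python3 -m inch '[{"linear":[0,0,-0.001],"turn":[0,0,0]},{"linear":[0,0,-0.001],"turn":[0,0,0]}]'; python3 -m inch '[{"linear":[0,0,-0.001],"turn":[0,0,0]},{"linear":[0,0,-0.001],"turn":[0,0,0]}]'; python3 -c "
from h import *;tool()"
```

```text
time: 28.82
tcp_pos: [0.4616, -0.3575, 0.0953]
tool_rot: [-2.379, 1.57, 0.933]
force: [-0.1, -1.1, -6.5]
width: 0.049
time: 29.08
tcp_pos: [0.4616, -0.3575, 0.0952]
tool_rot: [-1.946, 1.571, 1.366]
force: [-2.6, 3.0, 4.9]
width: 0.049
t 29.07 tcp [ 0.4616 -0.3575  0.0952] x [ 0.  0. -1.] y [ 0.17  -0.985 -0.   ] jawdir deg -80.21 w 0.049 F [-2.6  3.   4.9] q [ 0.73  0.52 -0.19  1.87  0.14  0.76 -0.93]
```

Contact made; release, lift clear and check everything.

```bash
python3 -m inch '[{"linear":[0,0,0],"turn":[0,0,0]},{"linear":[0,0,0],"turn":[0,0,0]},{"linear":[0,0,0],"turn":[0,0,0]}]' 0.075; python3 -m inch '[{"linear":[0,0,0.04],"turn":[0,0,0]},{"linear":[0,0,0.1],"turn":[0,0,0]},{"linear":[0,0,0.16],"turn":[0,0,0]},{"linear":[0,0,0.21],"turn":[0,0,0]},{"linear":[0,-0.0,0.23],"turn":[0,0,0]}]'; python3 -m inch '[{"linear":[0,0,0],"turn":[0,0,0]},{"linear":[0,0,0],"turn":[0,0,0]}]'; python3 -c "
from h import *;tool();o=arm.get_obs();np.save('w22.npy',np.r_[o['tcp_pos'],o['tool_rot']]);cv2.imwrite('pics/w22.png',arm.snapshot('wrist'))"; python3 -m inch '[{"linear":[-0.04,-0.04,0],"turn":[0,0,0]},{"linear":[-0.08,-0.08,0],"turn":[0,0,0]},{"linear":[-0.12,-0.12,0],"turn":[0,0,0]},{"linear":[-0.14,-0.14,0],"turn":[0,0,0]}]'; python3 -c "
from h import *;tool();i=arm.snapshot('top');cv2.imwrite('pics/t22.png',i);i=arm.snapshot('scene');crop(i,140,110,440,330,2.6,'pics/s22.png')"
```

```text
time: 29.45
tcp_pos: [0.462, -0.3577, 0.0954]
tool_rot: [2.603, 1.57, -0.368]
force: [0.3, -0.3, -0.1]
width: 0.0749
time: 30.08
tcp_pos: [0.4631, -0.3584, 0.3295]
tool_rot: [2.367, 1.563, -0.604]
force: [0.8, 0.0, 0.5]
width: 0.0746
time: 30.32
tcp_pos: [0.4628, -0.3582, 0.3285]
tool_rot: [2.369, 1.564, -0.601]
force: [-0.2, 0.6, 0.1]
width: 0.0755
t 30.32 tcp [ 0.4628 -0.3582  0.3285] x [ 0.005 -0.004 -1.   ] y [ 0.17  -0.985  0.005] jawdir deg -80.21 w 0.0755 F [-0.2  0.6  0.1] q [ 0.76  0.27 -0.22  1.66  0.06  1.21 -0.87]
time: 30.88
tcp_pos: [0.3186, -0.5003, 0.3259]
tool_rot: [2.009, 1.569, -0.967]
force: [-0.1, 0.3, 0.0]
width: 0.075
t 30.88 tcp [ 0.3186 -0.5003  0.3259] x [ 0.001 -0.001 -1.   ] y [ 0.165 -0.986  0.001] jawdir deg -80.5 w 0.075 F [-0.1  0.3  0. ] q [ 1.02  0.28 -0.11  1.65  0.03  1.21 -0.5 ]
```

View pics/w22.png

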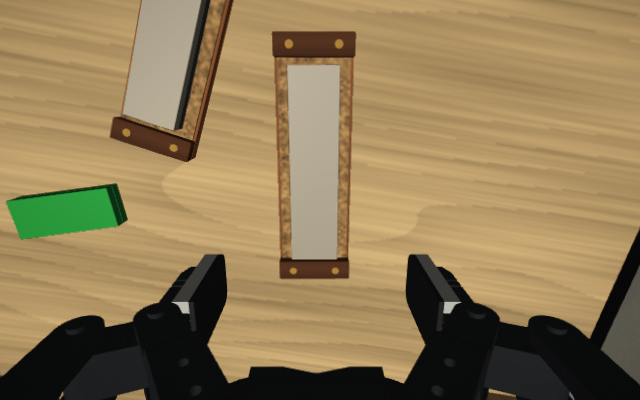

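View pics/t22.png

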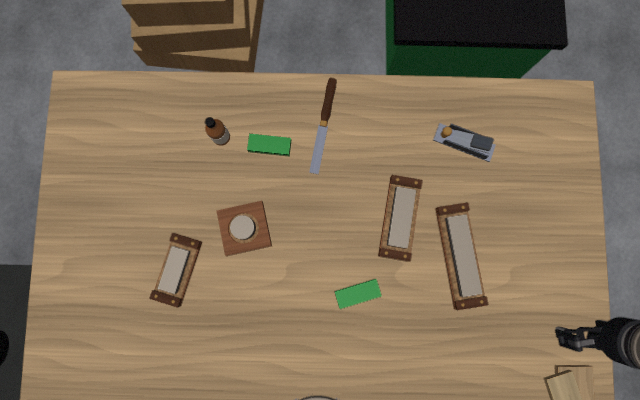

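View pics/s22.png

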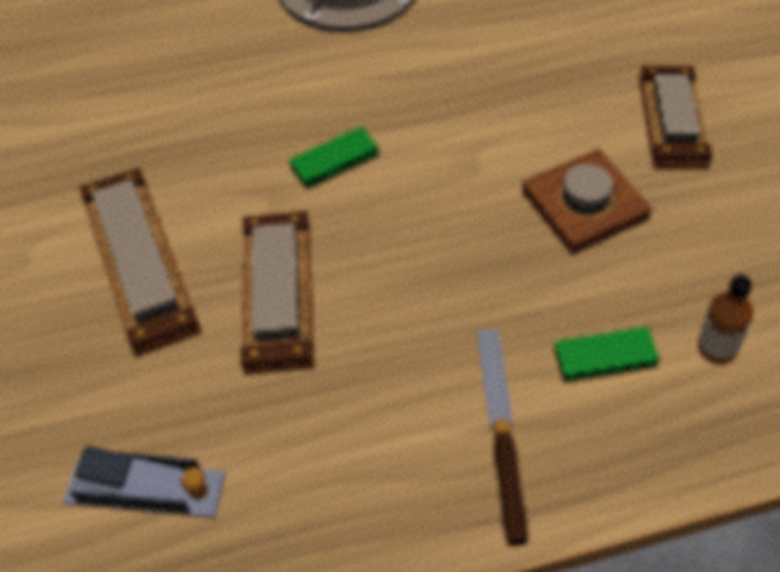

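```bash
python3 -c "
from fit import *
i=cv2.imread('pics/t22.png');c=cam('top')
for x,y,a,L,W,z in[(.4107,.3615,-15.7,.11,.045,.04),(.5544,-.2019,-8.9,.15,.05,.043),(.459,-.3595,9.4,.2,.05,.043)]: box(c,i,x,y,a,L,W,z,z)
a=i[225:315,140:290];b=i[170:315,370:500]
cv2.imwrite('pics/f1.png',cv2.resize(a,None,fx=5,fy=5,interpolation=2));cv2.imwrite('pics/f2.png',cv2.resize(b,None,fx=4,fy=4,interpolation=2))
w=camw('w22.npy');print(fit(w,[(288,65),(339,65),(337.5,259.5),(291.5,260)],.2,.05,.043),fit(w,[(272.5,32.5),(356,32),(349,277),(280,278)],.262,.08,.029))"
```

```text
(np.float64(0.46113463951263006), np.float64(-0.3574223628215477), np.float64(9.966467463799546), np.float64(0.0010688567609156707)) (np.float64(0.4615730055776539), np.float64(-0.3577019600453976), np.float64(9.794407871887387), np.float64(0.00167884560599052))
```

View pics/f1.png

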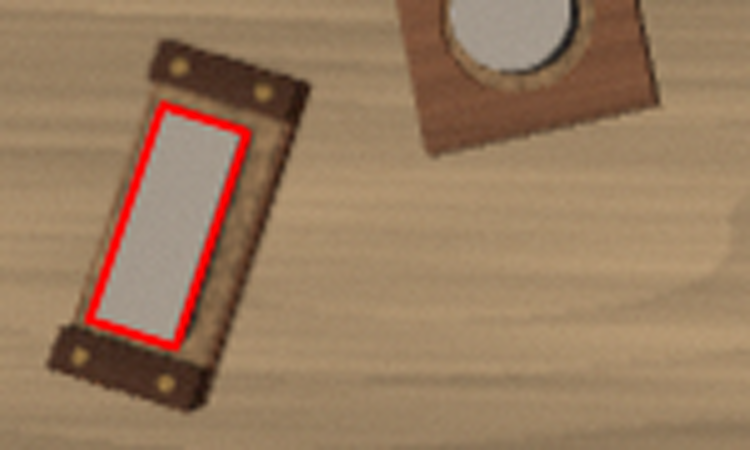

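View pics/f2.png

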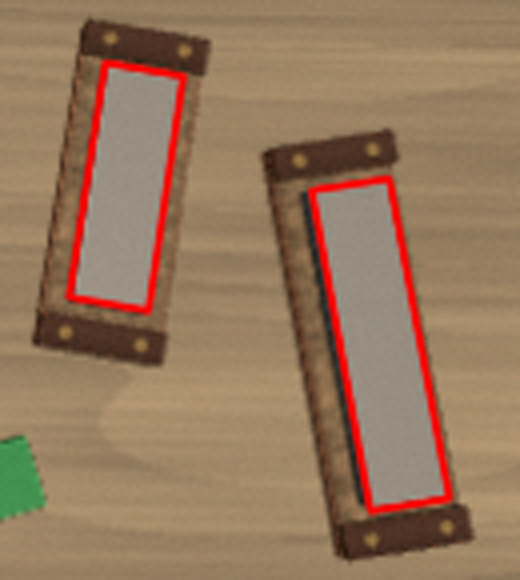

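All stones sit centred, aligned with their holders. The bottle, chisel and green blocks are unmoved, and the arm is clear.

```bash
python3 -c "
from plant import arm
print(arm.finish_job())"
```

```text
the job is handed in; nothing more can be done
None
```

All four stones are in their holders, and the job was handed in at about 31 s of the 125 s limit. I took the pile apart from the top (disc, short, middle, long). I kept each stone level and lowered it until the wrist force showed contact of about 5–7 N before opening the fingers.

- **Long stone:** a last wrist picture put it within about 0.5 mm and 0.2° of its holder's centre.
- **Short and middle stones:** in the top picture their outlines match the centred positions closely, between the end stops.
- **Disc:** the pictures show it in the recess with cork visible around it.
- **Everything else:** the oil bottle, chisel and both green look-alikes look unmoved, and the gripper ended open and clear of everything.
- **Disagreement:** the top and wrist cameras differed by 3–5 mm on where the short and long holders are. I went by the wrist camera, and each camera on its own shows the stones centred in the holders.

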